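# Nip a die-cast box in a cam-clamp fixture

### The arm

A 6-joint arm with a two-finger parallel gripper is mounted at the origin on a cart in front of the work surface, level with it; the furniture and walls round the work are solid. World frame = base frame: x ahead of the robot, y to its left, z up, the work surface at z = 0. Lengths are in mm, angles in rad, forces in N, time in s.
With the tool pointing down it reaches from about 350 to 850 mm from the base axis. Payload 8.1 kg.
Tool frame: the origin (TCP) lies between the finger pads; the fingertips stand tcp_to_tips ahead of it and the grasp point (between the pads) is the TCP (tcp_to_tips is the distance from the TCP to the fingertips, in mm); z points along the fingers, y is the direction in which the jaws open and shut (so a half turn about z gives the same grasp; the last joint's range is limited). The gripper opens to 85 mm and grips with 20 to 120 N. Pads are 22 mm wide; open, the fingers measure 114 mm over their backs; the gripper's body (76 mm by 85 mm) begins 54 mm behind the grasp point. The pads swing forward as they close: fully open they stand 13 mm farther back than shut.
Start: joints at [1.204, 0.13, 1.488, -0, 1.523, -0.085], TCP at [166.829, 576.345, 250.292] pointing down, gripper open.
Joint ranges: [-2.96, 2.96], [-0.89, 2.26], [0.02, 2.5], [-1.34, 4.48], [0, 2.73], [-2.66, 2.66]. Speed limits (rad/s): [2.39, 2.39, 2.79, 3.14, 3.14, 3.14].

### API

Orientations are given as a rotation vector (axis times angle).
In Python, from station import * gives the robot as it stands.
- The arm moves only by the shell command python3 -m pendant 'ROWS' [FORCE]. ROWS is JSON, a list of rows, each a list of 7 numbers: the shift along the tool's x, y, z each as a share of 100 mm, from -1 to 1, then the turn, a rotation vector about the tool's x, y, z each as a share of 180 degrees, from -1 to 1, then the opening, from 0 (shut) to 1 (fully open). In form: [[tx, ty, tz, wx, wy, wz, hand], ...]. A call has 1 to 8 rows; each row is the pose to reach, as a shift and turn from the pose measured when the call began, along the tool's axes at that moment, turning the shorter way round; what a row does not reach only later rows make up. A row lasts 1/8 s, in which the tool goes at most 62.5 mm and 10.7 degrees, less where a joint would pass 70% of its speed; a pose out of reach is approached as far as the arm can. A call with a number of a shift or a turn outside -1 to 1 is refused whole. A call with a gripper value outside its range is refused whole. The fingers move at their own pace and stop on an object; FORCE is the grip in N (left out, the last holds). Time passes only in rows, so rows that repeat a pose let the fingers close. It gives the time, the measured TCP pose, the force and the opening at its end, in the units of the state.
- state(): the state, without advancing time (a new reading comes with each control period).
- capture(name): name is "side" or "top"; returns a dict with "frame" (480x640x3 uint8, red, green, blue), "depth" (480x640 float32, mm along the optical axis (not along the pixel's ray), 0 where there is no reading), "camera_matrix" (3x3 intrinsics, pixels), "position" and "attitude" of the camera in the world. Camera axes: x right, y down, z forward; pixel columns grow to the right and rows downward; lengths in mm; the calibration is good to about 2 mm. A picture is of the moment at which its call begins.
- hand_in(): hands the job in, once; it reports no verdict.
The state is a dict: "time": time; "q": joint angles; "qd": joint speeds; "joint_efforts": joint torques, N m; "eef_pos": TCP position; "tcp_rot": TCP orientation; "ft_force": force on the tool from outside, world axes, zero at the start; "ft_torque": the same for the moment, N m; "width": opening from 0.0 (shut) to 1.0 (fully open).
Only numpy, scipy, OpenCV 4.12 (cv2) and the standard library are available. Lean on these libraries where they do the work, as an engineer would, in place of code of your own. Each camera call takes 0.05 s, during which the arm holds its last target.

### The job

Lay the aluminium box flat in the clamping fixture, lengthwise between the two guide bars, between the cam and the sprung pad. Then swing the cam lever clockwise just far enough that the box pushes the pad in and the pad's pointer stands about midway between the two pairs of ridges; do not overrun, let go, and leave the box held there. Leave the other things on the bench where they are.

Things in the scene. Friction and masses are not known exactly. Their poses are not given: they have to be found in the camera images.
- enclosure: The workpiece: a closed die-cast aluminium box, 92 long (its x) x 56 wide (its y) x 42 mm high, 0.25 to 0.5 kg, with a lid seam and four lid screws on top. Origin: centre of the underside; z up. It lies flat on the worktop left of the fixture; either end may go first.
- fixture: Clamping fixture fixed to the worktop: dark steel base plate 226 x 124 x 10 mm. Origin: on the worktop under the middle of the channel; its x runs along the channel from the cam (-x) to the sprung pad (+x), z up. Two round guide bars, 12 mm thick, 64 mm long, lie along x at y = -38 and +38 mm, tops at z = 22 mm, leaving 64 mm clear between them.
- channel (a point): Middle of the channel on the plate's top, 10 mm above the worktop, over the fixture's origin. The box's long side goes along the channel. With the box's underside centre here its end is 4 mm short of the resting pad (pad face 50 mm away to +x) and it clears the cam and lever by 3.5 mm or more while the lever is at its starting angle.
- ridges (a point): Point midway between the two pairs of low ridges (8 mm apart inside, tops 53 mm above the worktop) on the pad's aluminium housing, which is 22 x 70 mm, top 46 mm above the worktop, its middle 1 mm short of this point. The pointer's middle should end over this point, and must be between the ridges' inner faces (4 mm either way).
- pad_face (a point): Centre of the rubber face (48 x 28 mm) of the sprung pad, 30 mm above the worktop; moves with the pad.
- pad (a joint): How far the sprung pad is pushed in towards the fixture's +x, m: 0 at rest, stop at 0.020. A spring pushes it back with about 2 N at rest and 0.8 N more for each mm. The pad's pointer is level with the first pair of ridges at 0.006, midway at 0.010, level with the second pair at 0.014.
- pointer (a point): Top of the upright pointer (3 mm thick along x, 12 mm wide), 61 mm above the worktop, at the end of a tongue that runs from the pad over the housing between the ridges; moves with the pad.
- cam_block: Block that carries the cam, bolted to the base plate at -x of the channel; its place along its slots varies by 7 mm. Origin: on the cam's vertical pivot axis, at the height of the plate's top (10 mm above the worktop), 22 mm to the fixture's -y side of the channel's middle line.
- cam (a joint): Angle q of cam and lever, rad: 0 fully open, growing clockwise seen from above, limit 2.5. The cam is a disc of radius 30 mm (22 to 40 mm above the worktop) whose centre is 22 mm off the pivot axis: it reaches 30 - 22 cos q mm from the axis towards the pad. The pivot is stiff (0.35 N m): the lever stays where it is left and holds against the spring.
- knob (a point): Middle of the lever's upright round black knob, 18 mm diameter, 41 mm high, top 112 mm and this point 92 mm above the worktop, 90 mm from the pivot axis. The lever arm below it (16 mm wide, 62 to 72 mm above the worktop) passes over the box. The lever points 112 degrees minus q from the fixture's x axis, anticlockwise seen from above.
- marker: Bystander: marker pen, 132 mm long, lying; origin at its middle. Leave it alone.
- side_cutter: Bystander: red-handled side cutter, 125 mm long, lying. Leave it alone.
- tape_roll: Bystander: roll of orange tape, 66 mm across, 13 mm high. Leave it alone.
- parts_dish: Bystander: round metal dish, 67 mm across, 16 mm high. Leave it alone.

How it is judged (in metres and radians):
On the way, in this order (a step that is already met when the one before it is completed fails the run):
1. the box lies flat in the channel between the guide bars (y of enclosure in the frame of fixture between -0.008 and 0.008 m and z of enclosure in the frame of fixture between 0.007 and 0.014 m and angle between the x axis of enclosure and the x axis of fixture, either way round below 0.12 rad and angle between enclosure's own z axis and vertical below 0.06 rad), for 0.2 s.
2. the pad's pointer is between the two pairs of ridges (value of joint pad between 0.006 and 0.014 m), for 0.2 s.
At the end, for the whole second after the job is handed in: Box flat on the plate between the guide bars (within 8 mm of the middle line and 0.12 rad of the channel, tilt under 0.06 rad), at rest, held by the turned cam (lever past 0.9 rad) against the pad, which is pushed in 6 to 14 mm: pointer between the two pairs of ridges (all of step 1 and all of step 2 and x of enclosure in the frame of fixture between 0.007 and 0.021 m and value of joint cam above 0.9 rad and linear speed of enclosure below 0.01 m/s and velocity of joint pad between -0.005 and 0.005 m/s); the robot touches nothing.
It fails at once if the cam is overrun: the pad is pushed in by more than 17 mm (value of joint pad above 0.017 m).
It fails at once if a bystander is moved by more than 30 mm (distance of any of marker, side_cutter, tape_roll, parts_dish from where it was at the start of the episode above 0.03 m).
It also fails if it takes over 58 s, if anything falls off the work surface, if the arm or the gripper's body presses on something with over 40 N, if the wrist force passes 120 N, or if a joint passes its speed limit or range.

## Working session

There is one attempt and no reset: what is moved stays moved. The work goes in short steps, Python scripts to look and compute and a shell command to move; the robot and the scene stay as the last step left them, time stands still between calls to the robot, and variables do not carry over. Pictures are saved under pics/ and viewed, and the job is handed in when it is done.

```bash
mkdir -p pics; cat > h.py <<'E'
from station import *
import numpy as np, cv2
from scipy.spatial.transform import Rotation as R
def cap(n,save=None):
    c=capture(n)
    if save: cv2.imwrite('pics/'+save,c['frame'][:,:,::-1])
    return c
def rot(a):
    a=np.array(a,float)
    return a if a.shape==(3,3) else (R.from_rotvec(a).as_matrix() if a.size==3 else R.from_quat(a).as_matrix())
def cloud(c):
    K=np.array(c['camera_matrix']);d=c['depth'];v,u=np.mgrid[0:480,0:640]
    P=np.stack([(u-K[0,2])/K[0,0]*d,(v-K[1,2])/K[1,1]*d,d],-1)
    W=P@rot(c['attitude']).T+np.array(c['position']); W[d==0]=np.nan
    return W
def rel(pos,rv=None):
    s=state();Rt=rot(s['tcp_rot'])
    t=Rt.T@(np.array(pos)-np.array(s['eef_pos']))/100
    w=np.zeros(3) if rv is None else R.from_matrix(Rt.T@rot(rv)).as_rotvec()/np.pi
    return t.round(3),w.round(4)
E
python3 - <<'E'
from h import *
print(state())
for n in ('top','side'):
    c=cap(n,n+'0.png'); print(n,c['position'],c['attitude'],c['camera_matrix'])
    np.savez(n+'0.npz',W=cloud(c),f=c['frame'])
E
```

```text
{'time': 0.0, 'q': array([ 1.20359361e+00,  1.31140565e-01,  1.48927864e+00, -8.31341044e-06,
        1.52302005e+00, -8.54018526e-02]), 'qd': array([6.13963509e-04, 2.89580950e-04, 2.16870230e-05, 1.94555560e-03,
       2.82070860e-04, 1.34801885e-03]), 'joint_efforts': array([-1.60912678e-04, -5.69431615e+01, -5.00527024e+01, -4.90338334e-04,
        1.52185414e-02,  2.67222669e-05]), 'eef_pos': array([166.64665749, 575.85195526, 249.25707003]), 'tcp_rot': array([-4.41130695e-01, -3.11005591e+00,  2.82923617e-03]), 'ft_force': array([ 0.75527663, -0.38387627, -0.21849569]), 'ft_torque': array([ 0.00045001, -0.02430481, -0.04806853]), 'width': 1.0024132807680806}
top [ 350.60765449  -24.80076245 1158.64001752] [-2.17247778  2.16145845 -0.14828404] [[554.59312003   0.         315.9416595 ]
 [  0.         554.59312003 250.46529627]
 [  0.           0.           1.        ]]
side [ 108.83129277 -398.60528955  746.16255962] [-2.26985109  1.0617641  -0.35612144] [[450.95883256   0.         321.99218914]
 [  0.         450.95883256 238.72845208]
 [  0.           0.           1.        ]]
```

View pics/top0.png

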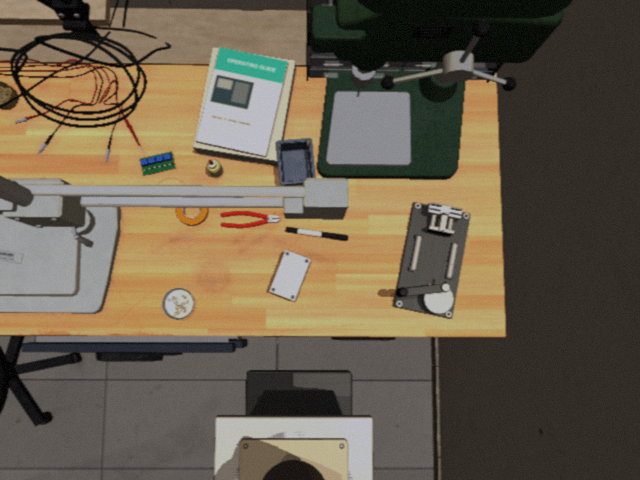

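View pics/side0.png

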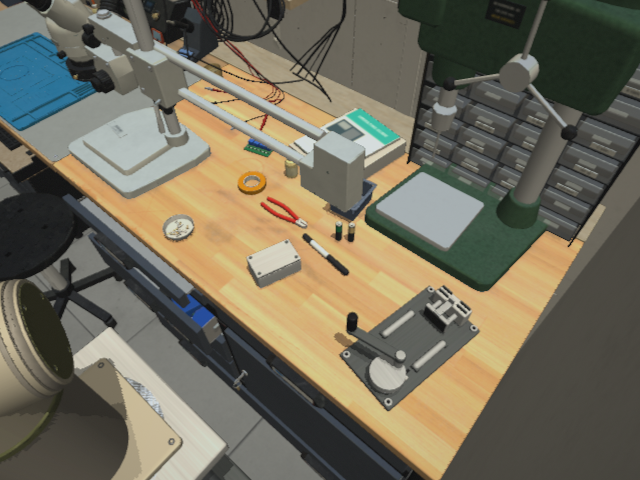

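```bash
python3 - <<'E'
from h import *
for n,pts in (('top',[(290,275),(308,255),(277,291),(317,234),(255,218),(192,215),(178,303),(432,260),(402,292),(438,300),(445,212),(330,200),(200,195),(300,470),(230,440),(20,370)]),('side',[(275,262),(352,320),(340,170),(250,115),(20,330)])):
    W=np.load(n+'0.npz')['W']
    for p in pts: print(n,p,W[p[1],p[0]].round(0))
E
```

```text
top (290, 275) [436.   9.  40.]
top (308, 255) [481. -27.   2.]
top (277, 291) [403.  35.  40.]
top (317, 234) [524. -45.  10.]
top (255, 218) [559.  86.   1.]
top (192, 215) [565. 219.  -2.]
top (178, 303) [379. 242.   1.]
top (432, 260) [ 471. -286.   12.]
top (402, 292) [ 399. -205.  111.]
top (438, 300) [ 387. -290.   39.]
top (445, 212) [ 562. -302.   65.]
top (330, 200) [540. -61. 278.]
top (200, 195) [545. 147. 284.]
top (300, 470) [ 68. -14.  81.]
top (230, 440) [105. 128.   2.]
top (20, 370) [ 173.  928. -737.]
side (275, 262) [430.  -1.  43.]
side (352, 320) [ 395. -210.  111.]
side (340, 170) [529. -75. 253.]
side (250, 115) [759. 414.   1.]
side (20, 330) [ 74. -56. 369.]
```

```bash
python3 - <<'E'
from h import *
f=np.load('top0.npz')['f'];cv2.imwrite('pics/tz.png',cv2.resize(f[190:340,260:480],None,fx=3.6,fy=3.6,interpolation=cv2.INTER_CUBIC)[:,:,::-1])
E
```

```text
(no output)
```

View pics/tz.png

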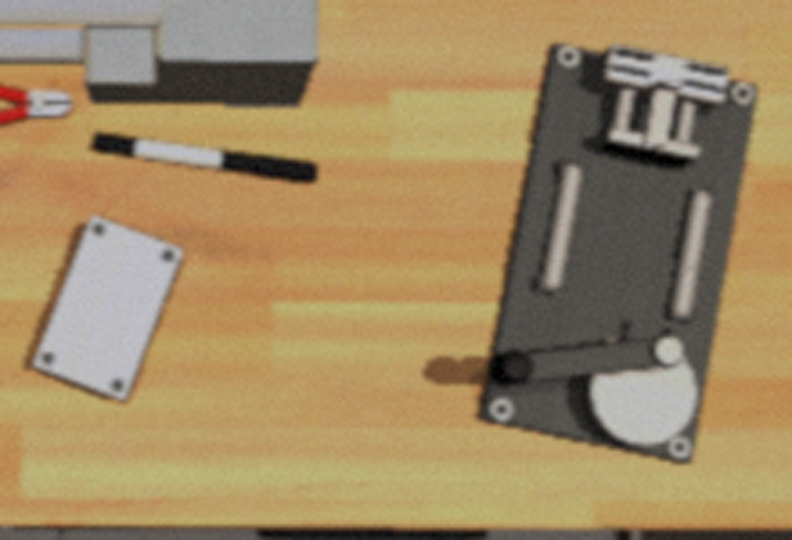

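```bash
python3 - <<'E'
from h import *
import station; print([x for x in dir(station) if not x.startswith('_')])
try: print(tcp_to_tips)
except Exception as e: print(e)
W=np.load('top0.npz')['W']; f=np.load('top0.npz')['f'].astype(int)
x,y,z=W[...,0],W[...,1],W[...,2]
# table bias
m=(x>300)&(x<360)&(y>-180)&(y<200)&(abs(z)<15);print('table z',np.nanmedian(z[m]),z[m].std())
def rect(m,n):
    m=cv2.morphologyEx(m.astype(np.uint8),cv2.MORPH_OPEN,np.ones((2,2)))
    k,l,s,_=cv2.connectedComponentsWithStats(m);i=1+s[1:,4].argmax();m=l==i
    r=cv2.minAreaRect(np.stack([x[m],y[m]],1).astype(np.float32));print(n,m.sum(),r,np.nanmedian(z[m]));return m
rect((x>370)&(x<500)&(y>-60)&(y<70)&(z>25)&(z<60),'box')
dark=f.max(-1)<95
reg=(x>340)&(x<610)&(y>-370)&(y<-190)
rect(reg&(z>6)&(z<150),'plate+')
rect(reg&dark&(z>5)&(z<15),'plate dark')
rect(reg&(z>100)&(z<118)&(y>-240),'knob')
b=(x>450)&(y>-150)&(y<300)&(x<620)&(z>150);print('boom',np.nanmin(x[b&(y<20)]),np.nanmin(y[b]),z[b].min(),z[b].max())
W=np.load('side0.npz')['W'];x,y,z=W[...,0],W[...,1],W[...,2]
b=(x>450)&(y>-150)&(y<0)&(x<620)&(z>120);print('boom side',np.nanpercentile(x[b],1),np.nanpercentile(y[b],1),np.nanpercentile(z[b],[1,99]))
m=(x>300)&(x<360)&(y>-180)&(y<200)&(abs(z)<15);print('table z',np.nanmedian(z[m]))
rect((x>370)&(x<500)&(y>-60)&(y<70)&(z>35)&(z<60),'box side top')
E
```

```text
['Unreachable', 'capture', 'hand_in', 'state', 'tcp_to_tips']
19.0
table z 0.30200488252580726 2.249098909429273
box 1268 ((435.358154296875, 8.357429504394531), (53.804344177246094, 94.38348388671875), 68.78752899169922) 42.19888481592113
plate+ 6262 ((nan, nan), (0.0, 0.0), 0.0) 11.910720677007703
plate dark 3182 ((480.05157470703125, -290.0951843261719), (127.53218841552734, 192.49266052246094), 72.95087432861328) 10.295085212383356
knob 75 ((399.8509216308594, -214.4486541748047), (14.8440580368042, 30.852968215942383), 4.502589225769043) 111.38465743145912
boom 527.6608636361401 -90.4195438785029 159.36690085636576 290.44968300150697
boom side 527.9245140806488 -90.1486497142221 [163.09831028 284.14932696]
table z -0.008506311352448392
box side top 1162 ((444.92681884765625, 18.063255310058594), (74.48770141601562, 103.55074310302734), 69.22552490234375) 42.12947351236551
```

```bash
cat >> h.py <<'E'
def ray(c,uv,z):
    K=np.array(c['camera_matrix']);uv=np.atleast_2d(uv)
    d=np.c_[(uv[:,0]-K[0,2])/K[0,0],(uv[:,1]-K[1,2])/K[1,1],np.ones(len(uv))]@rot(c['attitude']).T
    p=np.array(c['position']);return (p+d*((z-p[2])/d[:,2])[:,None])[:,:2]
def proj(c,X):
    K=np.array(c['camera_matrix']);P=(np.atleast_2d(X)-np.array(c['position']))@rot(c['attitude'])
    return (P@K.T)[:,:2]/P[:,2:]
def quad(g,cor,win=5,trim=.12):
    """subpixel refine polygon edges by max gradient along normals, g gray float"""
    from scipy.ndimage import map_coordinates,gaussian_filter
    g=gaussian_filter(g,0.7);cor=np.array(cor,float);L=[]
    for i in range(4):
        a,b=cor[i],cor[(i+1)%4];n=np.array([-(b-a)[1],(b-a)[0]])/np.linalg.norm(b-a)
        s=np.arange(-win,win+.01,.25);pts=[]
        for t in np.linspace(trim,1-trim,40):
            q=a+t*(b-a)+s[:,None]*n
            v=map_coordinates(g,[q[:,1],q[:,0]],order=1);d=abs(np.gradient(v))
            k=d.argmax()
            if d[k]>1.5: pts.append(q[k])
        pts=np.array(pts,np.float32)
        vx,vy,x0,y0=cv2.fitLine(pts,cv2.DIST_HUBER,0,.01,.01).ravel();L.append(np.cross([x0,y0,1],[x0+vx,y0+vy,1]))
    out=[]
    for i in range(4):
        p=np.cross(L[i-1],L[i]);out.append(p[:2]/p[2])
    return np.array(out)
E
python3 - <<'E'
from h import *
c=cap('top');g=c['frame'].astype(float).mean(-1)
o=np.array([260,190])
for n,cor,z in (('plate',[(553,45),(757,88),(690,462),(480,417)],10),('box',[(92,217),(184,248),(126,402),(33,368)],42)):
    q=quad(g,np.array(cor)/3.6+o-.36,win=3);P=ray(c,q,z)
    print(n,q.round(1).tolist(),P.round(1).tolist(),'ctr',P.mean(0).round(1),'len',[np.linalg.norm(P[i]-P[i-1]).round(1) for i in range(4)],'ang',[np.degrees(np.arctan2(*(P[a]-P[b])[::-1])).round(2) for a,b in((0,3),(1,2),(0,1),(3,2))])
# bars / knob / pivot points
Z=lambda p,z:ray(c,np.array(p)/3.6+o-.36,z).round(1)
print('bars',Z([(570,168),(548,288),(702,195),(683,316)],22))
print('knob',Z([(515,367)],111),'hub',Z([(668,350)],72),'disc',Z([(645,393)],40))
E
```

```text
plate [[411.9, 200.4], [470.5, 214.6], [450.8, 317.3], [391.9, 307.0]] [[597.5, -245.9], [567.7, -369.6], [352.2, -322.3], [372.8, -200.7]] ctr [ 472.5 -284.7] len [np.float64(229.2), np.float64(127.2), np.float64(220.7), np.float64(123.4)] ang [np.float64(-11.37), np.float64(-12.37), np.float64(76.47), np.float64(80.38)]
box [[284.9, 249.1], [310.2, 259.0], [293.9, 300.5], [268.7, 290.8]] [[488.0, 20.0], [468.2, -31.2], [384.3, 1.0], [403.4, 51.7]] ctr [436.   10.4] len [np.float64(90.3), np.float64(54.9), np.float64(89.9), np.float64(54.2)] ang [np.float64(-20.55), np.float64(-20.99), np.float64(68.84), np.float64(69.31)]
bars [[ 519.  -255.1]
 [ 449.4 -241.2]
 [ 503.7 -331.2]
 [ 433.8 -318.4]]
knob [[ 400.  -206.1]] hub [[ 411.5 -296.8]] disc [[ 389.1 -291.3]]
```

```bash
python3 - <<'E'
from h import *
from scipy.spatial.transform import Rotation
for n in('top','side'):
    c=cap(n);g=c['frame'].astype(float).mean(-1)
    up=cv2.resize(g.astype(np.float32),None,fx=4,fy=4,interpolation=cv2.INTER_CUBIC)
    cs=[]
    for s,(a,b) in (('L',((519,-255),(449,-241))),('R',((504,-331),(434,-318)))):
        p=proj(c,[[*a,16],[*b,16]])
        msk=np.zeros(up.shape,np.uint8);cv2.line(msk,*[tuple(int(v) for v in (q+.5)*4) for q in p],1,9*4 if n=='top' else 11*4)
        t,_=cv2.threshold(up[msk>0].astype(np.uint8),0,255,cv2.THRESH_OTSU)
        m=((up>t)&(msk>0)).astype(np.uint8)
        k,l,st,_=cv2.connectedComponentsWithStats(m);i=1+st[1:,4].argmax()
        v,u=np.nonzero(l==i);uv=np.c_[(u+.5)/4-.5,(v+.5)/4-.5]
        r=cv2.minAreaRect(uv.astype(np.float32))
        P=ray(c,uv,16);ct=P.mean(0);ev,V=np.linalg.eigh(np.cov((P-ct).T));d=V[:,1]*np.sign(V[0,1])
        s1=(P-ct)@d
        mid=ct+d*(s1.max()+s1.min())/2
        print(n,s,t,len(u)/16,'ctr',mid.round(1),'len',np.ptp(s1).round(1),'ang',np.degrees(np.arctan2(d[1],d[0])).round(2));cs.append(mid)
    print('  mid',np.mean(cs,0).round(1),'sep',np.linalg.norm(cs[0]-cs[1]).round(1),'ang from sep',(np.degrees(np.arctan2(*(cs[0]-cs[1])[::-1]))-90).round(2))
c=cap('side');f=c['frame']
cv2.imwrite('pics/sz.png',cv2.resize(f[275:410,320:490],None,fx=4.4,fy=4.4,interpolation=cv2.INTER_CUBIC)[:,:,::-1])
E
```

```text
top L 111.0 151.0625 ctr [ 485.7 -251.6] len 73.0 ang -11.72
top R 110.0 154.875 ctr [ 470.6 -326.4] len 73.2 ang -11.76
  mid [ 478.1 -289. ] sep 76.3 ang from sep -11.41
side L 132.0 203.875 ctr [ 487.3 -249.2] len 74.0 ang -11.53
side R 132.0 227.75 ctr [ 471.9 -324. ] len 73.9 ang -11.53
  mid [ 479.6 -286.6] sep 76.3 ang from sep -11.62
```

View pics/sz.png

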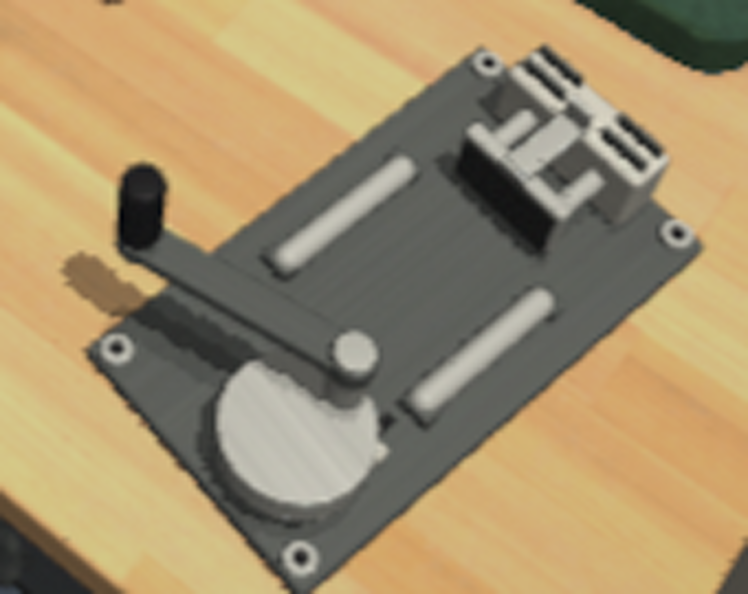

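```bash
cat >> h.py <<'E'
def down(a): # tool x at heading a deg, z down
    a=np.radians(a);x=np.array([np.cos(a),np.sin(a),0]);z=np.array([0,0,-1.]);return np.stack([x,np.cross(z,x),z],1)
def info():
    s=state();Rt=rot(s['tcp_rot']);print('t',s['time'],'pos',np.round(s['eef_pos'],1),'xhead',np.degrees(np.arctan2(Rt[1,0],Rt[0,0])).round(2),'zt',Rt[:,2].round(3),'q6',s['q'][5].round(2),'w',s['width'],'F',s['ft_force'].round(1))
E
python3 - <<'E'
from h import *
info()
for a in (-20.8,159.2): print(a,rel([436,10,150],down(a)))
c=cap('side');g=c['frame'].astype(float).mean(-1)
# box in side camera
e=np.radians(-20.8);ex=np.array([np.cos(e),np.sin(e)]);ey=np.array([-ex[1],ex[0]])
cor=[np.r_[np.array([436,10.4])+sx*46*ex+sy*28*ey,42] for sx,sy in((1,1),(1,-1),(-1,-1),(-1,1))]
P=ray(c,quad(g,proj(c,cor),win=5),42);print(P.mean(0),[np.linalg.norm(P[i]-P[i-1]).round(1) for i in range(4)],[np.degrees(np.arctan2(*(P[a]-P[b])[::-1])).round(2) for a,b in((0,3),(1,2),(0,1),(3,2))])
E
```

```text
t 0.3 pos [166.8 576.2 249.9] xhead 163.85 zt [-0.    -0.001 -1.   ] q6 -0.09 w 0.9992907368023318 F [-0.1 -0.2 -0.7]
-20.8 (array([-4.161, -4.689,  1.002]), array([ 0.000e+00, -3.000e-04, -9.742e-01]))
159.2 (array([-4.161, -4.689,  1.002]), array([-0.0002, -0.    ,  0.0258]))
[435.19288358  10.73530712] [np.float64(91.4), np.float64(55.5), np.float64(87.9), np.float64(54.8)] [np.float64(-20.46), np.float64(-20.78), np.float64(64.48), np.float64(68.09)]
```

```bash

python3 -m pendant '[[-0.42,-0.47,0.1,0,0,0,1],[-0.83,-0.94,0.2,0,0,0,1],[-0.83,-0.94,0.2,0,0,0,1]]'
python3 -m pendant '[[-0.42,-0.47,0.1,0,0,0,1],[-0.83,-0.94,0.2,0,0,0,1],[-0.83,-0.94,0.2,0,0,0,1]]'
python3 -m pendant '[[-0.42,-0.47,0.1,0,0,0,1],[-0.83,-0.94,0.2,0,0,0,1],[-0.83,-0.94,0.2,0,0,0,1]]'
python3 -m pendant '[[-0.42,-0.47,0.1,0,0,0,1],[-0.83,-0.94,0.2,0,0,0,1],[-0.83,-0.94,0.2,0,0,0,1]]'
python3 - <<'E'
from h import *
info();print(rel([435.7,10.5,130],down(159.3)))
E
```

```text
time: 0.72
eef_pos: [221.1, 459.0, 228.0]
tcp_rot: [-0.446, -3.109, 0.007]
ft_force: [0.2, 0.4, 0.7]
width: 0.997
time: 1.1
eef_pos: [275.2, 343.0, 207.9]
tcp_rot: [-0.452, -3.108, 0.009]
ft_force: [0.2, 1.8, -0.1]
width: 1.001
time: 1.48
eef_pos: [329.5, 227.2, 188.5]
tcp_rot: [-0.459, -3.108, 0.008]
ft_force: [-0.6, 1.0, 0.6]
width: 0.997
time: 1.85
eef_pos: [383.2, 111.3, 169.3]
tcp_rot: [0.466, 3.106, -0.008]
ft_force: [-0.5, 1.3, 0.2]
width: 1.003
t 1.85 pos [383.2 111.3 169.3] xhead 162.95 zt [-0.    -0.005 -1.   ] q6 -1.11 w 1.003369697933037 F [-0.5  1.3  0.2]
(array([-0.797, -0.808,  0.398]), array([-0.0016,  0.0005,  0.0203]))
```

```bash

python3 -m pendant '[[-0.4,-0.4,0.2,0,0,0.01,1],[-0.8,-0.81,0.4,-0.0016,0.0005,0.02,1],[-0.8,-0.81,0.4,-0.0016,0.0005,0.02,1],[-0.8,-0.81,0.4,-0.0016,0.0005,0.02,1]]'
python3 - <<'E'
from h import *
cap('side','s1.png');info();print(rel([435.7,10.5,35],down(159.3)))
E
```

```text
time: 2.35
eef_pos: [436.3, 11.8, 130.2]
tcp_rot: [-0.562, -3.091, -0.001]
ft_force: [1.6, -0.1, -0.3]
width: 0.998
t 2.4 pos [436.3  12.1 130.5] xhead 159.46 zt [ 0.     0.001 -1.   ] q6 -1.3 w 0.9993185261550536 F [0.3 0.7 0.1]
(array([ 0.   , -0.018,  0.955]), array([0.0003, 0.0001, 0.0009]))
```

View pics/s1.png

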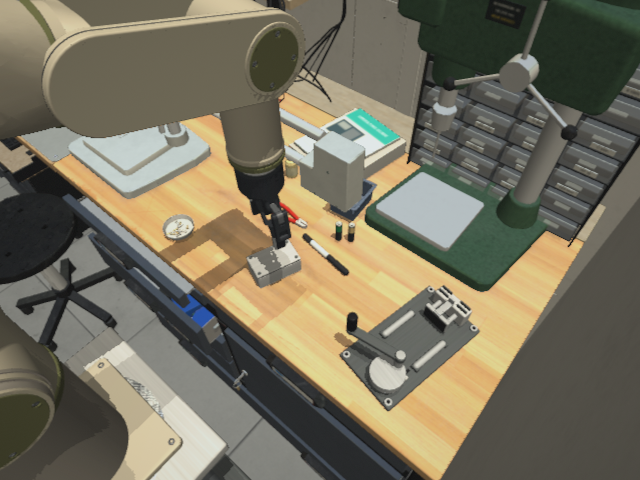

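```bash

python3 -m pendant '[[0,-0.02,0.5,0,0,0,1],[0,-0.02,0.85,0,0,0,1],[0,-0.02,0.955,0,0,0,1],[0,-0.02,0.955,0,0,0,1],[0,-0.02,0.955,0,0,0,1]]' 40
python3 -m pendant '[[0,0,0,0,0,0,0.4],[0,0,0,0,0,0,0.4],[0,0,0,0,0,0,0.4],[0,0,0,0,0,0,0.4],[0,0,0,0,0,0,0.4],[0,0,0,0,0,0,0.4],[0,0,0,0,0,0,0.4]]' 40
python3 -c "
from h import *
info()"
```

```text
time: 3.02
eef_pos: [437.2, 10.6, 36.9]
tcp_rot: [0.558, 3.088, 0.002]
ft_force: [-0.4, -0.4, -0.4]
width: 1.001
time: 3.9
eef_pos: [438.5, 10.3, 38.4]
tcp_rot: [0.558, 3.086, 0.002]
ft_force: [-1.7, -0.8, 9.5]
width: 0.647
t 3.9 pos [438.5  10.3  38.4] xhead 159.49 zt [ 0.006  0.    -1.   ] q6 -1.31 w 0.647412976760101 F [-1.7 -0.8  9.5]
```

```bash

python3 -m pendant '[[0,0,-0.3,0,0,0,0.4],[0,0,-0.8,0,0,0,0.4],[0,0,-1,0,0,0,0.4],[0,0,-1,0,0,0,0.4]]' 40
python3 -c "
from h import *
info();cap('side','s2.png')
for y in (-80,-180,-288): print(rel([438,y,175],down(159.3)),rel([438,y,175],down(168.4)))"
```

```text
time: 4.4
eef_pos: [439.2, 10.1, 140.3]
tcp_rot: [0.558, 3.082, 0.002]
ft_force: [0.6, -0.1, -3.1]
width: 0.641
t 4.4 pos [439.2  10.1 140.3] xhead 159.48 zt [ 0.01 -0.   -1.  ] q6 -1.31 w 0.6412797965929751 F [ 0.6 -0.1 -3.1]
(array([-0.318, -0.844, -0.365]), array([0.0008, 0.0021, 0.001 ])) (array([-0.318, -0.844, -0.365]), array([ 0.0006,  0.0022, -0.0495]))
(array([-0.668, -1.781, -0.365]), array([0.0008, 0.0021, 0.001 ])) (array([-0.668, -1.781, -0.365]), array([ 0.0006,  0.0022, -0.0495]))
(array([-1.047, -2.792, -0.365]), array([0.0008, 0.0021, 0.001 ])) (array([-1.047, -2.792, -0.365]), array([ 0.0006,  0.0022, -0.0495]))
```

View pics/s2.png

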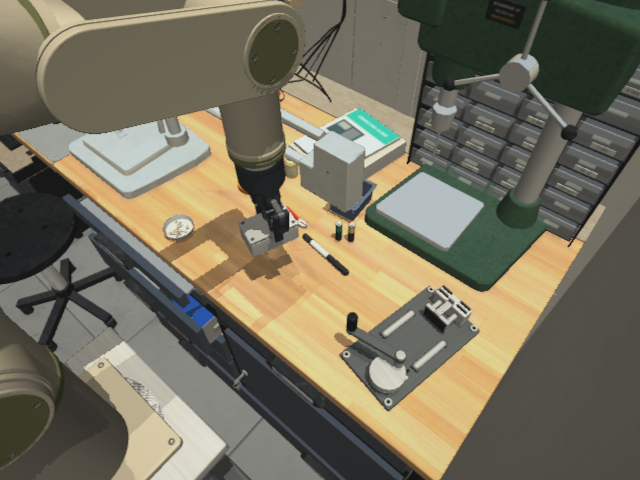

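```bash

python3 -m pendant '[[-0.15,-0.4,-0.2,0,0,0,0.4],[-0.33,-0.9,-0.37,0.0008,0.002,0,0.4],[-0.33,-0.9,-0.37,0.0008,0.002,0,0.4]]' 40
python3 -m pendant '[[-0.17,-0.45,0,0,0,0,0.4],[-0.35,-0.94,0,0,0,0,0.4],[-0.35,-0.94,0,0,0,0,0.4]]' 40
python3 -m pendant '[[-0.17,-0.45,0,0,0,-0.02,0.4],[-0.35,-0.93,0,0,0,-0.0495,0.4],[-0.35,-0.93,0,0,0,-0.0495,0.4],[-0.35,-0.93,0,0,0,-0.0495,0.4]]' 40
python3 -c "
from h import *
info();cap('side','s3.png');cap('top','t3.png')
print(rel([479,-288,130],down(168.4)))"
```

```text
time: 4.82
eef_pos: [437.0, -88.7, 175.2]
tcp_rot: [0.566, 3.09, -0.002]
ft_force: [0.1, 0.2, -3.0]
width: 0.643
time: 5.2
eef_pos: [435.2, -190.8, 173.1]
tcp_rot: [-0.571, -3.086, 0.001]
ft_force: [0.0, 0.6, -3.6]
width: 0.643
time: 5.7
eef_pos: [434.1, -288.5, 171.3]
tcp_rot: [-0.331, -3.119, -0.003]
ft_force: [0.6, -0.4, -3.5]
width: 0.647
t 5.7 pos [ 434.1 -288.5  171.3] xhead 167.9 zt [-0.005  0.003 -1.   ] q6 -2.04 w 0.6466056391392349 F [ 0.6 -0.4 -3.5]
(array([-0.436,  0.096,  0.419]), array([ 0.0002, -0.0014, -0.0023]))
```

View pics/s3.png

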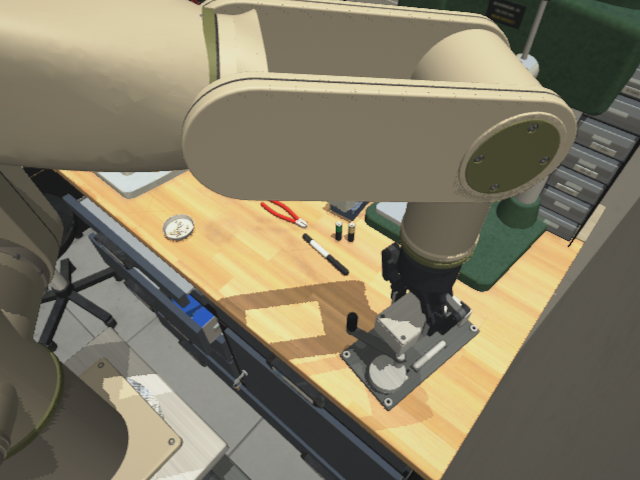

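View pics/t3.png

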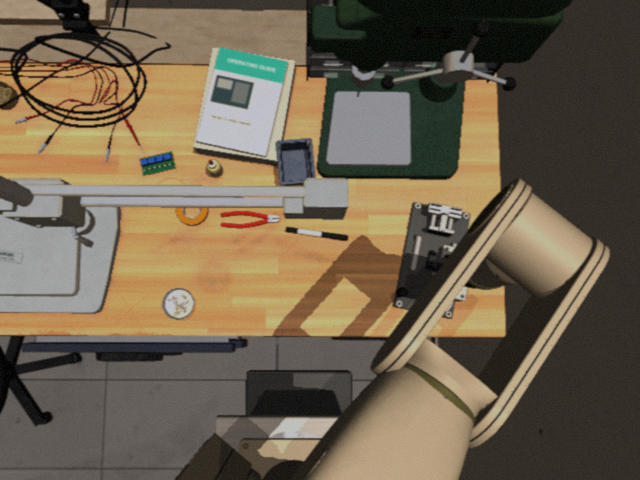

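```bash

python3 -m pendant '[[-0.2,0.05,0.1,0,0,0,0.4],[-0.44,0.096,0.25,0,-0.0014,-0.0023,0.4],[-0.44,0.096,0.42,0,-0.0014,-0.0023,0.4],[-0.44,0.096,0.42,0,-0.0014,-0.0023,0.4]]' 40
python3 - <<'E'
from h import *
info();c=cap('side','s4.png')
f=c['frame'];cv2.imwrite('pics/s4z.png',cv2.resize(f[215:415,320:520],None,fx=3,fy=3,interpolation=cv2.INTER_CUBIC)[:,:,::-1])
E
```

```text
time: 6.3
eef_pos: [477.8, -286.2, 127.6]
tcp_rot: [-0.316, -3.122, -0.005]
ft_force: [0.1, 0.3, -2.7]
width: 0.643
t 6.3 pos [ 477.8 -286.2  127.6] xhead 168.46 zt [-0.004  0.003 -1.   ] q6 -2.0 w 0.643499158965834 F [ 0.1  0.3 -2.7]
```

View pics/s4z.png

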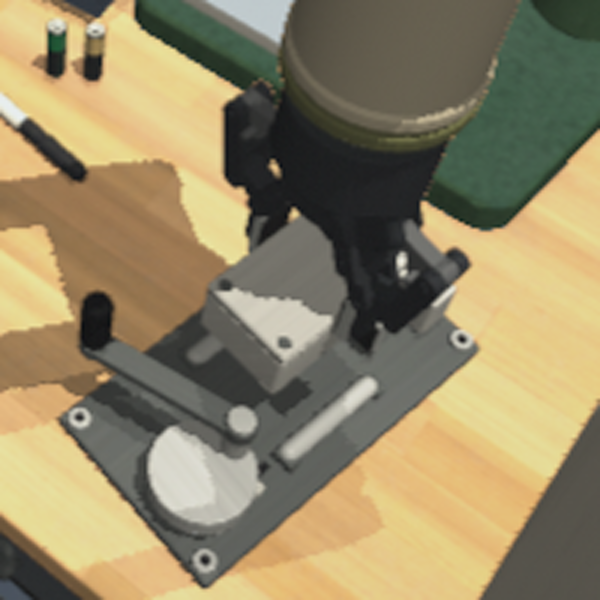

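```bash
cat >> h.py <<'E'
FA=-11.6
def fix(P,o=(479.6,-286.6)): # world -> fixture (side-camera origin)
    a=np.radians(FA);d=np.asarray(P)[...,:2]-np.array(o);return np.stack([d[...,0]*np.cos(a)+d[...,1]*np.sin(a),-d[...,0]*np.sin(a)+d[...,1]*np.cos(a)],-1)
E
python3 - <<'E'
from h import *
c=cap('side');W=cloud(c);f=c['frame'].astype(int)
F=fix(W);z=W[...,2]
v,u=np.mgrid[0:480,0:640];z0=lambda zx,zy:(320+zx/3-.33,215+zy/3-.33)
roi=(u>383)&(u<436)&(v>285)&(v<348)
t=roi&(z>85)&(z<138)&(abs(F[...,0])<60)&(F[...,1]<45)&(F[...,1]>-45)
for a,b in((85,95),(95,105),(105,115),(115,125),(125,129),(129,134),(134,138)):
    m=t&(z>a)&(z<=b)
    if m.sum(): print(a,m.sum(),'x pct',np.percentile(F[...,0][m],[2,25,50]).round(1),'y',np.percentile(F[...,1][m],[2,5,25,75,95,98]).round(1))
g=c['frame'].astype(float).mean(-1)
for zx,zy in ((207,287),(274,363),(335,316)): print(fix(ray(c,[z0(zx,zy)],131)).round(1))
# Expected corner pixels of box top if centred x=xc,y=0
E
```

```text
85 31 x pct [-50.1 -49.7 -49.3] y [-26.3 -26.1 -22.2  12.1  24.9  26. ]
95 138 x pct [-50.6 -49.7 -49.2] y [-26.5 -26.4 -25.8   6.8  23.8  26.4]
105 137 x pct [-50.5 -49.7 -49.1] y [-26.5 -26.4 -25.9   7.5  24.2  26.7]
115 183 x pct [-50.4 -49.3 -48.7] y [-31.8 -29.1 -25.8  10.   26.9  35. ]
125 48 x pct [-49.7 -48.8 -48.3] y [-31.3 -28.3 -25.2  20.5  39.7  40.9]
129 1272 x pct [-49.1 -35.  -19.5] y [-25.4 -23.2 -10.7  16.4  27.1  28.8]
134 68 x pct [-48.  -37.1 -15.1] y [-30.4 -28.5 -16.1  28.3  34.5  39.1]
[[-50.6  27.6]]
[[-54.2 -24.1]]
[[-11.6 -24.9]]
```

```bash

python3 -m pendant '[[-0.04,-0.01,0.2,0,0,0,0.4],[-0.04,-0.01,0.45,0.001,0.001,0,0.4],[-0.04,-0.01,0.6,0.001,0.001,0,0.4],[-0.04,-0.01,0.6,0.001,0.001,0,0.4]]' 40
python3 - <<'E'
from h import *
info();c=cap('side','s5.png')
f=c['frame'];cv2.imwrite('pics/s5z.png',cv2.resize(f[215:415,320:520],None,fx=3,fy=3,interpolation=cv2.INTER_CUBIC)[:,:,::-1])
W=cloud(c);F=fix(W);z=W[...,2];v,u=np.mgrid[0:480,0:640]
t=(abs(F[...,0])<60)&(abs(F[...,1])<45)
for a,b in((30,40),(40,50),(50,60),(60,66),(67,75)):
    m=t&(z>a)&(z<=b)
    r=m&(F[...,0]<-44);l=m&(F[...,1]<-20)
    if m.sum(): print(a,m.sum(),'x pct',np.percentile(F[...,0][r],[2,25,50]).round(1),'y',np.percentile(F[...,1][m],[2,5,25,75,95,98]).round(1))
E
```

```text
time: 6.9
eef_pos: [481.1, -289.4, 68.7]
tcp_rot: [-0.317, -3.119, 0.002]
ft_force: [-6.4, 1.2, 2.0]
width: 0.647
t 6.9 pos [ 481.1 -289.4   68.7] xhead 168.38 zt [-0.007 -0.001 -1.   ] q6 -2.0 w 0.6468824301791822 F [-6.4  1.2  2. ]Traceback (most recent call last):
  File "<stdin>", line 9, in <module>
    return _quantile_unchecked(
        a, q, axis, out, overwrite_input, method, keepdims, weights)
    return _ureduce(a,
                    func=_quantile_ureduce_func,
    ...<5 lines>...
                    overwrite_input=overwrite_input,
                    method=method)
    r = func(a, **kwargs)
    result = _quantile(arr,
                       quantiles=q,
    ...<2 lines>...
                       out=out,
                       weights=wgt)
    slices_having_nans = np.isnan(arr[-1, ...])
                                  ~~~^^^^^^^^^
IndexError: index -1 is out of bounds for axis 0 with size 0
```

View pics/s5z.png

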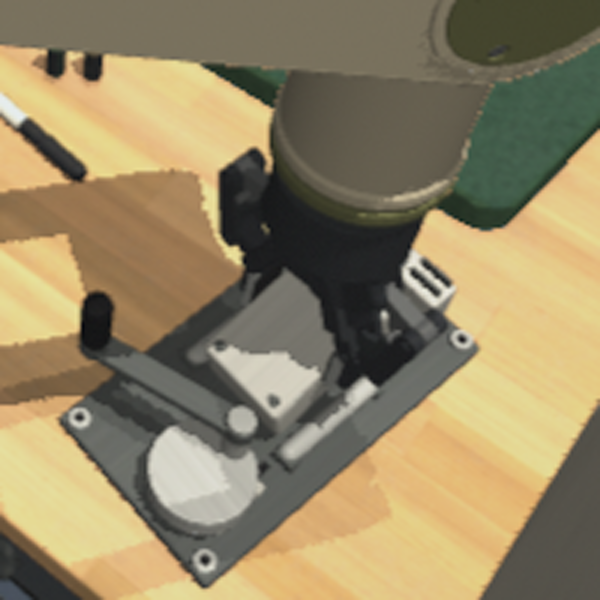

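```bash

python3 - <<'E'
from h import *
info();c=cap('side');W=cloud(c);F=fix(W);z=W[...,2]
t=(F[...,0]>-60)&(F[...,0]<60)&(abs(F[...,1])<30)
for a,b in((30,36),(36,42),(42,48),(48,54),(54,60),(60,66),(66,70),(70,75)):
    m=t&(z>a)&(z<=b)
    if m.sum(): print(a,m.sum(),'x',np.percentile(F[...,0][m],[2,10,25,50,95]).round(1),'y',np.percentile(F[...,1][m],[2,5,25,75,95,98]).round(1))
# pointer/housing region
for nm,m in (('pointer',(z>56)&(z<66)&(F[...,0]>60)&(F[...,0]<110)&(abs(F[...,1])<40)),('hous',(z>42)&(z<50)&(F[...,0]>60)&(F[...,0]<110)&(abs(F[...,1])<40))):
    print(nm,m.sum(),np.nanpercentile(F[m],[2,50,98],axis=0).round(1) if m.sum() else '')
f=c['frame'];cv2.imwrite('pics/s6z.png',cv2.resize(f[280:345,380:480],None,fx=8,fy=8,interpolation=cv2.INTER_CUBIC)[:,:,::-1])
E
```

```text
t 6.95 pos [ 481.1 -289.4   68.9] xhead 168.37 zt [-0.007 -0.001 -1.   ] q6 -2.0 w 0.6473218411335485 F [-6.3 -1.  -0.3]
30 33 x [-38.5 -38.1 -37.6 -33.3  -1.7] y [-28.1 -28.1 -27.9 -11.1   4.4   7. ]
36 36 x [-45.9 -40.2 -39.7 -38.7  -5. ] y [-28.3 -27.9 -27.7   3.7  20.6  22.9]
42 36 x [-41.8 -41.4 -41.1 -36.    9. ] y [-28.1 -28.  -27.8  -6.4  20.   22. ]
48 43 x [-43.2 -42.9 -42.6 -42.1 -10.4] y [-28.1 -28.  -27.5   2.9  21.1  23.4]
54 64 x [-44.8 -44.5 -44.  -41.9  -8.5] y [-28.4 -28.3 -27.7  -1.   17.4  25.1]
60 434 x [-44.4 -42.2 -38.9 -33.5 -20.4] y [-28.  -27.  -16.7  12.1  24.5  26.3]
66 310 x [-29.7 -24.8 -21.  -16.5  -7.1] y [-27.4 -25.9 -14.4  14.   24.9  26.8]
70 347 x [-16.2 -10.8  -6.4  -1.5   9.7] y [-26.2 -23.  -11.5  13.9  26.7  27.8]
pointer 3 [[88.4 -5.1]
 [90.1 -4.9]
 [91.  -4.1]]
hous 150 [[ 81.9 -33.7]
 [ 89.2 -20.2]
 [102.3  -2.9]]
```

View pics/s6z.png

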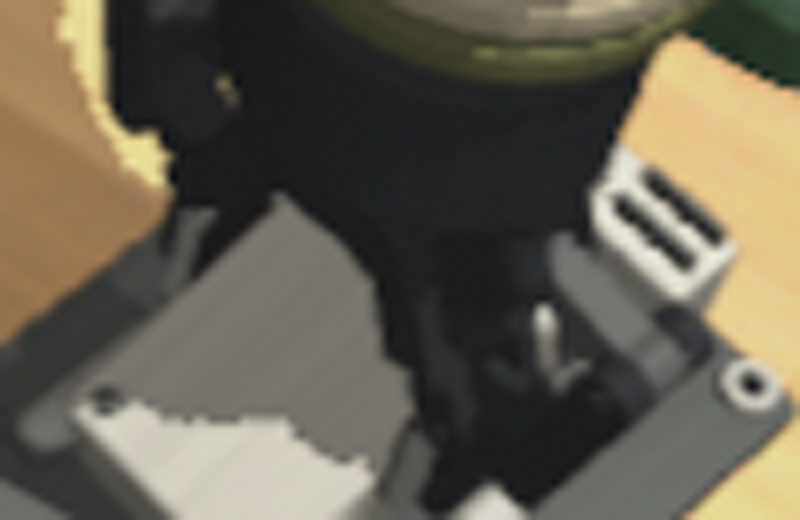

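```bash

python3 - <<'E'
from h import *
for n in('side','top'):
    W=np.load(n+'0.npz')['W'];F=fix(W,(479.6,-286.6) if n=='side' else (478.1,-289));z=W[...,2]
    for y0 in(-20,-12,8,16):
        m=(abs(F[...,1]-y0)<4)&(F[...,0]>35)&(F[...,0]<110)&(z>14)
        o=np.argsort(F[m][:,0]);print(n,y0,[(int(a),int(b)) for a,b in zip(F[m][o,0],z[m][o])][:45])
    m=(abs(F[...,1]-0)<30)&(F[...,0]>-60)&(F[...,0]<30); print(np.nanmedian(z[m&(z<20)]))
    # bars z profile ends
    for s in (38,-38):
        m=(abs(F[...,1]-s)<3)&(z>17)&(z<28)&(abs(F[...,0])<50);print('bar',s,np.percentile(F[m][:,0],[0,3,97,100]).round(1),np.percentile(z[m],[10,50,90]).round(1))
E
```

```text
side -20 [(45, 22), (45, 40), (45, 27), (45, 27), (45, 39), (45, 34), (46, 18), (46, 23), (46, 18), (46, 23), (46, 31), (46, 41), (46, 30), (46, 36), (46, 28), (46, 38), (46, 16), (46, 40), (46, 35), (46, 24), (46, 29), (46, 19), (46, 27), (47, 40), (47, 34), (47, 18), (47, 21), (47, 47), (47, 34), (47, 42), (47, 42), (47, 41), (47, 43), (47, 31), (47, 30), (47, 25), (48, 40), (48, 42), (48, 44), (48, 26), (48, 28), (48, 42), (48, 36), (49, 20), (49, 46)]
side -12 [(45, 25), (45, 33), (45, 25), (45, 35), (45, 24), (45, 40), (45, 42), (45, 35), (45, 40), (46, 18), (46, 26), (46, 29), (46, 31), (46, 41), (46, 36), (46, 36), (46, 18), (46, 39), (46, 41), (46, 36), (46, 28), (46, 33), (46, 25), (46, 38), (46, 22), (46, 20), (46, 19), (46, 43), (46, 43), (46, 25), (46, 19), (46, 27), (47, 29), (47, 27), (47, 16), (47, 19), (47, 44), (47, 44), (47, 44), (48, 46), (48, 41), (48, 45), (48, 42), (49, 43), (50, 47)]
side 8 [(45, 40), (45, 23), (45, 37), (45, 29), (45, 20), (45, 36), (45, 33), (45, 33), (45, 36), (45, 20), (45, 25), (46, 30), (46, 46), (46, 35), (46, 30), (46, 24), (46, 43), (4
[... 2108 characters left out ...]
), (58, 48), (58, 51), (58, 47), (59, 50), (59, 54), (60, 50), (61, 51), (62, 51), (64, 50), (64, 50), (65, 51), (67, 48)]
top 16 [(46, 33), (46, 46), (46, 29), (47, 39), (47, 37), (47, 34), (47, 40), (47, 22), (47, 19), (48, 16), (48, 41), (48, 41), (48, 43), (49, 49), (49, 39), (50, 45), (50, 47), (51, 51), (51, 43), (52, 43), (52, 48), (53, 43), (53, 46), (54, 45), (54, 48), (54, 46), (55, 46), (56, 46), (60, 35), (60, 33), (62, 34), (62, 35), (65, 31), (66, 35), (67, 31), (68, 35), (69, 34), (70, 36), (71, 32), (73, 33), (75, 35), (78, 31), (78, 31), (79, 34), (80, 31)]
10.213569354433048
bar 38 [-39.2 -37.5  32.5  36.4] [18.8 21.2 24.2]
bar -38 [-40.2 -36.3  34.5  38. ] [19.4 21.4 24. ]
```

```bash

python3 -m pendant '[[0,0,-0.3,0,0,0,0.4],[0.05,0,-0.7,0,0,0,0.4],[0.3,0,-1,0,0,0,0.4],[0.4,0,-1,0,0,0,0.4]]' 40
python3 -c "
from h import *
info()
print(rel([425,-120,160],down(168.4)))"
```

```text
time: 7.5
eef_pos: [443.2, -282.3, 171.4]
tcp_rot: [-0.319, -3.123, 0.006]
ft_force: [0.4, -0.1, -3.0]
width: 0.644
t 7.5 pos [ 443.2 -282.3  171.4] xhead 168.34 zt [-0.003 -0.004 -1.   ] q6 -2.03 w 0.6435189692325163 F [ 0.4 -0.1 -3. ]
(array([0.506, 1.553, 0.108]), array([-0.0014, -0.0007, -0.0003]))
```

```bash

python3 -m pendant '[[0.1,0.3,0,0,0,0,0.4],[0.25,0.78,0,0,0,0,0.4],[0.25,0.78,0,0,0,0,0.4]]' 40
python3 -m pendant '[[0.1,0.3,0.1,0,0,0,0.4],[0.25,0.78,0.3,0,0,0,0.4],[0.25,0.78,0.8,0,0,0,0.4],[0.25,0.78,0.9,0,0,0,0.4],[0.25,0.78,0.9,0,0,0,0.4]]' 40
python3 - <<'E'
from h import *
info();print(rel([425,-120,39],down(168.4)));c=cap('side')
f=c['frame'];cv2.imwrite('pics/s7z.png',cv2.resize(f[195:395,250:450],None,fx=3,fy=3,interpolation=cv2.INTER_CUBIC)[:,:,::-1])
E
```

```text
time: 7.88
eef_pos: [433.2, -197.7, 168.4]
tcp_rot: [-0.315, -3.12, 0.003]
ft_force: [0.2, -0.4, -3.8]
width: 0.643
time: 8.5
eef_pos: [423.2, -116.7, 77.6]
tcp_rot: [-0.316, -3.118, 0.002]
ft_force: [-0.5, 0.2, -2.5]
width: 0.645
t 8.5 pos [ 423.2 -116.7   77.6] xhead 168.43 zt [-0.008 -0.    -1.   ] q6 -1.75 w 0.6448979748653454 F [-0.5  0.2 -2.5]
(array([-0.028, -0.028,  0.386]), array([-0.0006, -0.0025,  0.0002]))
```

View pics/s7z.png

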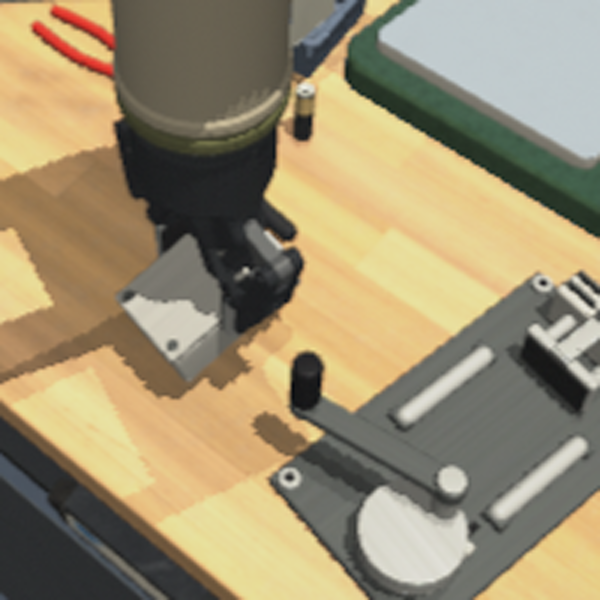

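```bash

python3 -m pendant '[[0,0,0.1,0,-0.002,0,0.4],[0,0,0.2,0,-0.0025,0,0.4],[0,0,0.28,0,-0.0025,0,0.4],[0,0,0.34,0,-0.0025,0,0.4],[0,0,0.38,0,-0.0025,0,0.4],[0,0,0.38,0,-0.0025,0,0.4]]' 40
python3 -m pendant '[[0,0,0,0,0,0,0.9],[0,0,0,0,0,0,0.9],[0,0,0,0,0,0,0.9],[0,0,0,0,0,0,0.9],[0,0,0,0,0,0,0.9]]' 40
python3 - <<'E'
from h import *
info();c=cap('side')
f=c['frame'];cv2.imwrite('pics/s8z.png',cv2.resize(f[195:395,250:450],None,fx=3,fy=3,interpolation=cv2.INTER_CUBIC)[:,:,::-1])
W=cloud(c);z=W[...,2];x,y=W[...,0],W[...,1]
m=(z>36)&(z<48)&(x>360)&(x<480)&(abs(y+118)<26)
print(m.sum(),np.linalg.lstsq(np.c_[x[m],y[m],np.ones(m.sum())],z[m],rcond=None)[0])
F=fix(W,(423,-117)); m=(z>8)&(z<36)&(abs(F[...,1])<25)&(F[...,0]<-35)&(F[...,0]>-60);print(m.sum(),np.percentile(F[m][:,0],[10,50,90]))
E
```

```text
time: 9.3
eef_pos: [428.6, -118.4, 44.3]
tcp_rot: [0.316, 3.114, -0.006]
ft_force: [6.5, 1.8, 11.1]
width: 0.641
time: 9.93
eef_pos: [428.3, -118.3, 44.0]
tcp_rot: [0.316, 3.115, -0.006]
ft_force: [-0.5, 0.1, -0.4]
width: 0.899
t 9.925 pos [ 428.3 -118.3   44. ] xhead 168.4 zt [ 0.011 -0.005 -1.   ] q6 -1.75 w 0.899022822809199 F [-0.5  0.1 -0.4]
670 [4.98810538e-03 1.96714422e-02 4.22117538e+01]
9 [-35.20487237 -35.16069593 -35.08022112]
```

View pics/s8z.png

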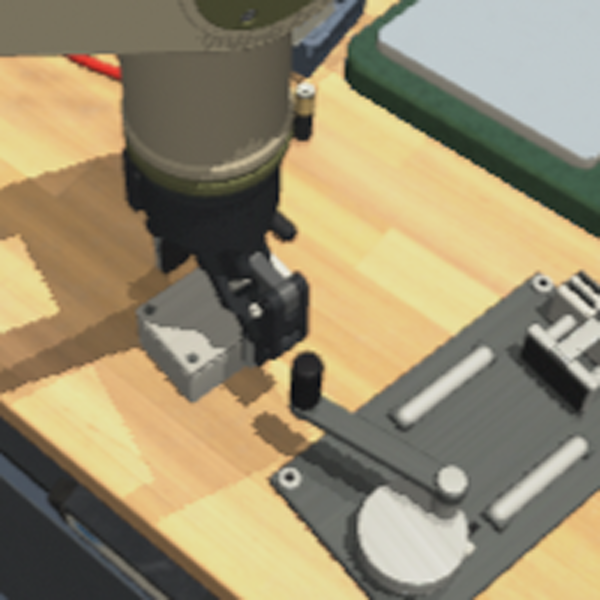

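```bash

python3 - <<'E'
from h import *
info();c=cap('side');W=cloud(c);z=W[...,2];F=fix(W,(428.3,-118.3))
m=(z>10)&(z<36)&(abs(F[...,1])<60)&(F[...,0]<0)&(F[...,0]>-80)
r=m&(abs(F[...,1])<22)&(F[...,0]<-25);print('rear x',np.percentile(F[r][:,0],[5,25,50,75]).round(1), r.sum())
for s in (-15,0,15):
    k=r&(abs(F[...,1]-s)<7);print(s,np.median(F[k][:,0]).round(1))
k=m&(F[...,1]<-20)&(F[...,0]>-38)&(F[...,0]<-14);print('right face y',np.percentile(F[k][:,1],[25,50,75]).round(1))
print(rel([428.3,-118.3,36.5],down(168.4)))
E
```

```text
t 9.975 pos [ 428.4 -118.4   44.1] xhead 168.4 zt [ 0.011 -0.005 -1.   ] q6 -1.75 w 0.8985530748708324 F [-0.9  0.2  0.2]
rear x [-40.5 -40.2 -39.8 -39.6] 104
-15 -40.0
0 -40.0
15 -39.7
right face y [-26.  -25.5 -25.1]
(array([0.003, 0.001, 0.077]), array([-0.0009,  0.0037,  0.    ]))
```

```bash

python3 -m pendant '[[-0.055,0.01,0.02,-0.0009,0.0037,0,1],[-0.055,0.01,0.07,-0.0009,0.0037,0,1],[-0.055,0.01,0.077,-0.0009,0.0037,0,1]]' 50
python3 -m pendant '[[0,0,0,0,0,0,0.4],[0,0,0,0,0,0,0.4],[0,0,0,0,0,0,0.4],[0,0,0,0,0,0,0.4],[0,0,0,0,0,0,0.4],[0,0,0,0,0,0,0.4]]' 50
python3 -m pendant '[[0,0,-0.3,0,0,0,0.4],[0,0,-0.8,0,0,0,0.4],[0,0,-1,0,0,0,0.4],[0,0,-1,0,0,0,0.4]]' 50
python3 - <<'E'
from h import *
info();print(rel([438,-283,175],down(168.4)))
E
```

```text
time: 10.4
eef_pos: [433.7, -118.4, 35.8]
tcp_rot: [-0.317, -3.124, -0.001]
ft_force: [-0.8, -0.3, -0.5]
width: 1.001
time: 11.15
eef_pos: [433.9, -118.5, 36.0]
tcp_rot: [-0.317, -3.125, -0.0]
ft_force: [-1.5, -0.7, 3.8]
width: 0.642
time: 11.65
eef_pos: [434.9, -118.8, 137.2]
tcp_rot: [0.317, 3.124, -0.001]
ft_force: [0.2, 0.4, -3.0]
width: 0.646
t 11.65 pos [ 434.9 -118.8  137.2] xhead 168.41 zt [ 0.002 -0.001 -1.   ] q6 -1.75 w 0.6458617303252455 F [ 0.2  0.4 -3. ]
(array([-0.361, -1.603, -0.377]), array([-0.0001,  0.0006,  0.0001]))
```

```bash

python3 -m pendant '[[-0.1,-0.3,-0.2,0,0,0,0.4],[-0.18,-0.8,-0.38,0,0,0,0.4],[-0.18,-0.8,-0.38,0,0,0,0.4]]' 50
python3 -m pendant '[[-0.1,-0.3,0,0,0,0,0.4],[-0.18,-0.82,0,0,0,0,0.4],[-0.4,-0.82,0,0,0,0,0.4],[-0.4,-0.82,0,0,0,0,0.4]]' 50
python3 - <<'E'
from h import *
info();print(rel([473,-286,115],down(168.4)))
E
```

```text
time: 12.02
eef_pos: [436.2, -203.4, 174.9]
tcp_rot: [0.322, 3.123, -0.002]
ft_force: [1.1, 1.0, -3.4]
width: 0.643
time: 12.52
eef_pos: [458.3, -291.1, 172.4]
tcp_rot: [-0.323, -3.124, -0.002]
ft_force: [-0.4, 0.4, -3.2]
width: 0.645
t 12.525 pos [ 458.3 -291.1  172.4] xhead 168.2 zt [-0.001  0.001 -1.   ] q6 -2.03 w 0.6454232525287961 F [-0.4  0.4 -3.2]
(array([-0.134,  0.079,  0.574]), array([ 0.0003, -0.0003, -0.0011]))
```

```bash

python3 -m pendant '[[-0.1,0.08,0.2,0,0,-0.001,0.4],[-0.134,0.08,0.5,0,0,-0.001,0.4],[-0.134,0.08,0.575,0,0,-0.001,0.4],[-0.134,0.08,0.575,0,0,-0.001,0.4]]' 50
cat >> h.py <<'E'
def boxmeas(zb):
    c=cap('side');W=cloud(c);z=W[...,2];F=fix(W,(476.4,-285.9))
    m=(z>zb+6)&(z<zb+37)&(abs(F[...,1])<60)&(F[...,0]<0)&(F[...,0]>-80)
    r=m&(abs(F[...,1])<22)&(F[...,0]<-35)&(F[...,0]>-57)
    print('rear x',np.percentile(F[r][:,0],[5,25,50,75]).round(1),r.sum(),[(s,np.median(F[r&(abs(F[...,1]-s)<7)][:,0]).round(1)) for s in(-15,0,15)])
    zz=z[r];print('  rear x vs z slope',np.polyfit(zz,F[r][:,0],1).round(3))
    k=m&(F[...,1]<-18)&(F[...,1]>-36)&(F[...,0]>-40)&(F[...,0]<-14);print('right face y',np.percentile(F[k][:,1],[25,50,75]).round(1))
    t=(z>zb+37)&(z<zb+48)&(abs(F[...,1])<24)&(F[...,0]>-44)&(F[...,0]<0);print('top',np.median(z[t]).round(1),np.linalg.lstsq(np.c_[F[t],np.ones(t.sum())],z[t],rcond=None)[0].round(3))
    return c
E
python3 - <<'E'
from h import *
info();boxmeas(state()['eef_pos'][2]-36)
E
```

```text
time: 13.02
eef_pos: [472.1, -284.8, 113.9]
tcp_rot: [-0.317, -3.122, -0.004]
ft_force: [1.2, -0.6, -2.4]
width: 0.642
t 13.025 pos [ 472.1 -284.8  113.9] xhead 168.41 zt [-0.003  0.003 -1.   ] q6 -2.0 w 0.6420769150563078 F [ 1.2 -0.6 -2.4]
rear x [-50.2 -49.7 -49.4 -49. ] 236 [(-15, np.float64(-49.4)), (0, np.float64(-49.4)), (15, np.float64(-49.4))]
  rear x vs z slope [ 2.3000e-02 -5.1655e+01]
right face y [-25.6 -25.4 -25.1]
top 119.6 [-2.00000e-03  8.00000e-03  1.19563e+02]
```

```bash

python3 -m pendant '[[-0.03,-0.018,0.1,0.001,0.001,0,0.4],[-0.03,-0.018,0.35,0.001,0.001,0,0.4],[-0.03,-0.018,0.48,0.001,0.001,0,0.4],[-0.03,-0.018,0.5,0.001,0.001,0,0.4],[-0.03,-0.018,0.5,0.001,0.001,0,0.4]]' 50
python3 - <<'E'
from h import *
info();c=boxmeas(state()['eef_pos'][2]-36)
f=c['frame'];cv2.imwrite('pics/s9z.png',cv2.resize(f[215:415,320:520],None,fx=3,fy=3,interpolation=cv2.INTER_CUBIC)[:,:,::-1])
E
```

```text
time: 13.7
eef_pos: [475.7, -288.1, 65.7]
tcp_rot: [-0.317, -3.122, 0.003]
ft_force: [0.3, 0.0, -2.5]
width: 0.645
t 13.7 pos [ 475.7 -288.1   65.7] xhead 168.39 zt [-0.004 -0.001 -1.   ] q6 -2.0 w 0.6453801461035352 F [ 0.3  0.  -2.5]
rear x [-46.1 -45.6 -45.2 -44.9] 162 [(-15, np.float64(-45.1)), (0, np.float64(-45.2)), (15, np.float64(-45.3))]
  rear x vs z slope [ 2.4000e-02 -4.6497e+01]
right face y [-27.9 -27.8 -27.5]
top 71.5 [-2.0000e-03  0.0000e+00  7.1422e+01]
```

View pics/s9z.png

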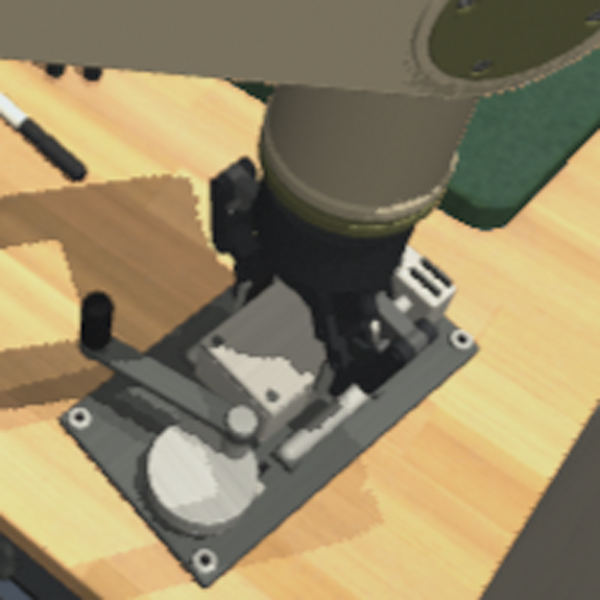

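```bash

python3 -m pendant '[[0.008,0,0.05,0,0.001,0,0.4],[0.008,0,0.1,0,0.001,0,0.4],[0.008,0,0.15,0,0.001,0,0.4],[0.008,0,0.18,0,0.001,0,0.4],[0.008,0,0.19,0,0.001,0,0.4],[0.008,0,0.19,0,0.001,0,0.4]]' 50
python3 - <<'E'
from h import *
info();c=boxmeas(10)
E
```

```text
time: 14.5
eef_pos: [475.0, -288.1, 47.0]
tcp_rot: [-0.317, -3.119, 0.003]
ft_force: [0.3, -0.8, -2.3]
width: 0.648
t 14.5 pos [ 475.  -288.1   47. ] xhead 168.39 zt [-0.007 -0.001 -1.   ] q6 -2.0 w 0.6475477485762577 F [ 0.3 -0.8 -2.3]
rear x [-46.7 -46.3 -45.8 -45.4] 52 [(-15, np.float64(-46.1)), (0, np.float64(-45.7)), (15, np.float64(-45.8))]
  rear x vs z slope [  0.053 -47.934]
right face y [-32.7 -28.1 -27.7]
top 52.7 [-5.0000e-03  1.0000e-03  5.2621e+01]
```

```bash

python3 -m pendant '[[0,0,0.005,0,0,0,0.4],[0,0,0.01,0,0,0,0.4],[0,0,0.01,0,0,0,0.9],[0,0,0.01,0,0,0,0.9],[0,0,0.01,0,0,0,0.9],[0,0,0.01,0,0,0,0.9],[0,0,0.01,0,0,0,0.9]]' 50
python3 -m pendant '[[0,0,-0.3,0,0,0,0.9],[0,0,-0.8,0,0,0,0.9],[0,0,-1,0,0,0,0.9],[0,0,-1,0,0,0,0.9]]' 50
python3 - <<'E'
from h import *
info();c=boxmeas(10);f=c['frame'];cv2.imwrite('pics/s10z.png',cv2.resize(f[215:415,320:520],None,fx=3,fy=3,interpolation=cv2.INTER_CUBIC)[:,:,::-1])
E
```

```text
time: 15.42
eef_pos: [475.2, -288.2, 46.2]
tcp_rot: [-0.317, -3.119, 0.003]
ft_force: [0.3, 0.2, -0.2]
width: 0.905
time: 15.92
eef_pos: [476.8, -288.8, 147.9]
tcp_rot: [-0.317, -3.122, 0.006]
ft_force: [0.1, -0.6, -0.2]
width: 0.897
t 15.925 pos [ 476.8 -288.8  147.9] xhead 168.39 zt [-0.004 -0.004 -1.   ] q6 -2.0 w 0.8965427419332789 F [ 0.1 -0.6 -0.2]
rear x [-46.5 -46.1 -45.6 -45.3] 50 [(-15, np.float64(-45.8)), (0, np.float64(-45.4)), (15, np.float64(-45.7))]
  rear x vs z slope [ 3.0000e-02 -4.6849e+01]
right face y [-32.6 -28.  -27.8]
top 51.9 [-3.0000e-03  3.0000e-03  5.1831e+01]
```

View pics/s10z.png

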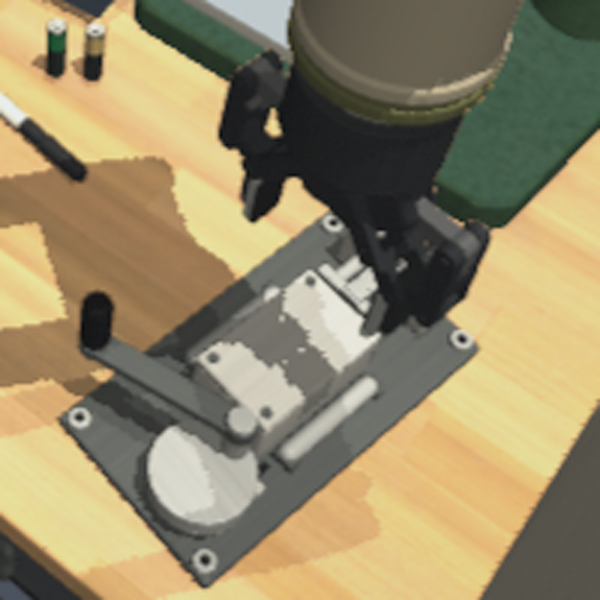

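```bash

python3 - <<'E'
from h import *
for n,o in (('side',(476.4,-285.9)),('top',None)):
    d=np.load(n+'0.npz');W=d['W'];z=W[...,2]
    if o is None: o=np.array([478.1,-289])-3.0*np.array([.98,-.2])
    F=fix(W,o)
    k=(F[...,0]>-130)&(F[...,0]<-75)&(F[...,1]>40)&(F[...,1]<90)&(z>106)&(z<117)
    print(n,'knobtop',k.sum(),np.median(z[k]).round(1),((F[k].min(0)+F[k].max(0))/2).round(1),np.median(F[k],0).round(1),np.ptp(F[k],axis=0).round(1),'world',np.median(W[k],0).round(1))
    h=(abs(F[...,0]+62)<22)&(abs(F[...,1]+22)<22)&(z>74)&(z<100)
    print('hub',h.sum(),np.median(z[h]).round(1),np.median(F[h],0).round(1),((F[h].min(0)+F[h].max(0))/2).round(1),np.ptp(F[h],axis=0).round(1))
    dsk=(F[...,0]<-40)&(F[...,0]>-120)&(abs(F[...,1]+22)<45)&(z>36)&(z<44)
    print('disc',dsk.sum(),np.percentile(F[dsk],[1,99],axis=0).round(1))
    l=(z>66)&(z<76)&(F[...,0]<-50)&(F[...,0]>-110)&(F[...,1]>-5)&(F[...,1]<45)
    P=F[l];ct=P.mean(0);V=np.linalg.eigh(np.cov((P-ct).T))[1][:,1];print('lever',ct.round(1),np.degrees(np.arctan2(V[1],V[0])).round(1)%180)
E
```

```text
side knobtop 95 111.9 [-91.3  63.3] [-91.8  62.3] [16.4 16.1] world [ 399.2 -206.5  111.9]
hub 70 75.8 [-62.2 -21.9] [-64.1 -15.5] [18.2 26.6]
disc 956 [[-112.6  -48.4]
 [ -60.     7.9]]
lever [-77.   19.6] 110.5
top knobtop 69 111.5 [-90.2  65.8] [-90.   66.4] [17.2 16.7] world [ 399.3 -205.   111.5]
hub 39 76.5 [-61.3 -19.2] [-61.2 -13.5] [15.9 23.7]
disc 487 [[-111.8  -46.3]
 [ -65.3   10.2]]
lever [-74.6  19.8] 110.6
```

```bash

python3 - <<'E'
from h import *
print(rel([398.7,-209,150],down(98.4)))
E
```

```text
(array([ 0.915,  0.62 , -0.038]), array([-0.0019, -0.001 ,  0.3888]))
```

```bash

python3 -m pendant '[[0.2,0.1,-0.04,0,0,0.05,0.45],[0.45,0.3,-0.04,0,0,0.11,0.45],[0.7,0.45,-0.04,0,0,0.17,0.45],[0.915,0.62,-0.04,0,0,0.225,0.45],[0.915,0.62,-0.04,0,0,0.28,0.45],[0.915,0.62,-0.04,0,0,0.335,0.45],[0.915,0.62,-0.04,-0.002,-0.001,0.389,0.45],[0.915,0.62,-0.04,-0.002,-0.001,0.389,0.45]]' 20
python3 - <<'E'
from h import *
info();print(rel([398.7,-209,96],down(98.4)));c=cap('side')
f=c['frame'];cv2.imwrite('pics/s11z.png',cv2.resize(f[215:415,270:470],None,fx=3,fy=3,interpolation=cv2.INTER_CUBIC)[:,:,::-1])
E
```

```text
time: 16.98
eef_pos: [397.5, -208.2, 148.0]
tcp_rot: [-2.05, -2.376, 0.0]
ft_force: [-0.6, -0.3, 0.1]
width: 0.446
t 16.975 pos [ 397.5 -208.2  148. ] xhead 98.42 zt [-0.003  0.002 -1.   ] q6 -0.74 w 0.44623918793608186 F [-0.6 -0.3  0.1]
(array([-0.011,  0.012,  0.52 ]), array([-0.0008, -0.0009,  0.0001]))
```

View pics/s11z.png

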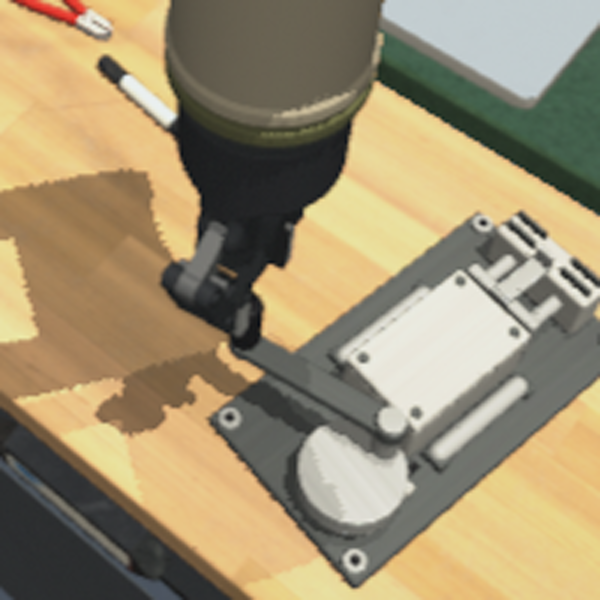

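```bash

python3 -m pendant '[[-0.01,0.012,0.15,-0.0008,-0.0009,0,0.45],[-0.01,0.012,0.25,-0.0008,-0.0009,0,0.45],[-0.01,0.012,0.25,-0.0008,-0.0009,0,0.45]]' 20
python3 -m pendant '[[0,0,0.15,0,0,0,0.45],[0,0,0.27,0,0,0,0.45],[0,0,0.27,0,0,0,0.45]]' 20
python3 -m pendant '[[0,0,0,0,0,0,0.29],[0,0,0,0,0,0,0.29],[0,0,0,0,0,0,0.29]]' 20
python3 - <<'E'
from h import *
info();c=cap('side')
f=c['frame'];cv2.imwrite('pics/s12z.png',cv2.resize(f[215:415,270:470],None,fx=3,fy=3,interpolation=cv2.INTER_CUBIC)[:,:,::-1])
E
```

```text
time: 17.4
eef_pos: [397.9, -208.3, 121.5]
tcp_rot: [-2.046, -2.38, 0.001]
ft_force: [0.6, -0.6, 0.1]
width: 0.449
time: 17.77
eef_pos: [396.8, -207.6, 92.9]
tcp_rot: [-2.044, -2.378, 0.001]
ft_force: [0.3, -1.1, -0.3]
width: 0.444
time: 18.15
eef_pos: [397.1, -207.8, 93.3]
tcp_rot: [-2.045, -2.379, 0.001]
ft_force: [0.4, -0.2, 0.7]
width: 0.288
t 18.15 pos [ 397.1 -207.8   93.3] xhead 98.63 zt [-0.004  0.003 -1.   ] q6 -0.75 w 0.2880321449795784 F [ 0.4 -0.2  0.7]
```

View pics/s12z.png

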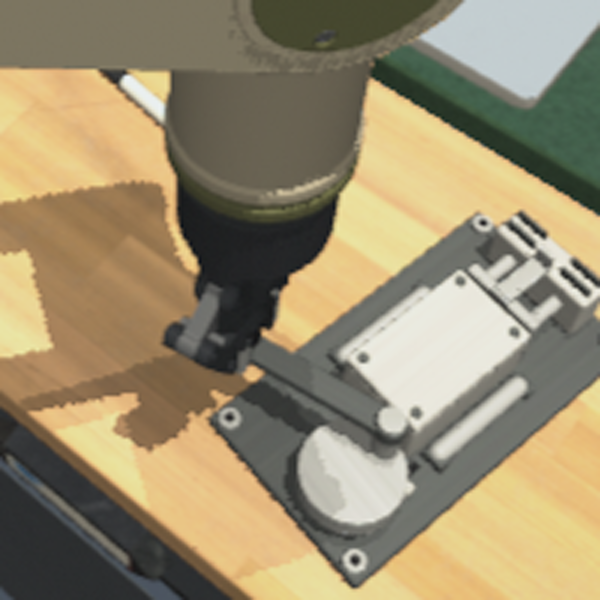

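```bash
cat >> h.py <<'E'
def way(qs,P=(411.8,-298.),z=95.5):
    for q in qs:
        th=98.4-q;p=np.r_[np.array(P)+90*np.array([np.cos(np.radians(th)),np.sin(np.radians(th))]),z]
        t,w=rel(p,down(th));print(q,t.tolist(),w.tolist())
E
python3 - <<'E'
from h import *
way([8,16,24,32,40])
E
```

```text
8 [-0.023, 0.139, -0.023] [-0.0012, -0.001, 0.0457]
16 [-0.05, 0.261, -0.024] [-0.0013, -0.0009, 0.0902]
24 [-0.093, 0.379, -0.024] [-0.0014, -0.0008, 0.1346]
32 [-0.152, 0.49, -0.025] [-0.0014, -0.0007, 0.1791]
40 [-0.227, 0.591, -0.025] [-0.0015, -0.0006, 0.2235]
```

```bash

python3 -m pendant '[[-0.023,0.139,-0.023,-0.001,-0.001,0.046,0.29],[-0.05,0.261,-0.024,-0.001,-0.001,0.09,0.29],[-0.093,0.379,-0.024,-0.001,-0.001,0.135,0.29],[-0.152,0.49,-0.025,-0.001,-0.001,0.179,0.29],[-0.227,0.591,-0.025,-0.001,-0.001,0.2235,0.29],[-0.227,0.591,-0.025,-0.001,-0.001,0.2235,0.29]]' 20
python3 - <<'E'
from h import *
info();c=cap('side')
f=c['frame'];cv2.imwrite('pics/s13z.png',cv2.resize(f[215:415,300:500],None,fx=3,fy=3,interpolation=cv2.INTER_CUBIC)[:,:,::-1])
way([47,54,60])
E
```

```text
time: 18.95
eef_pos: [459.2, -221.5, 95.4]
tcp_rot: [-2.742, -1.534, 0.003]
ft_force: [-0.0, 0.9, -0.7]
width: 0.285
t 18.95 pos [ 459.2 -221.5   95.4] xhead 58.45 zt [-0.002 -0.001 -1.   ] q6 0.0 w 0.28538105254082763 F [-0.   0.9 -0.7]
47 [-0.007, 0.109, -0.001] [-0.0003, 0.0005, 0.0399]
54 [-0.028, 0.217, -0.001] [-0.0002, 0.0005, 0.0788]
60 [-0.055, 0.307, -0.001] [-0.0002, 0.0006, 0.1121]
```

View pics/s13z.png

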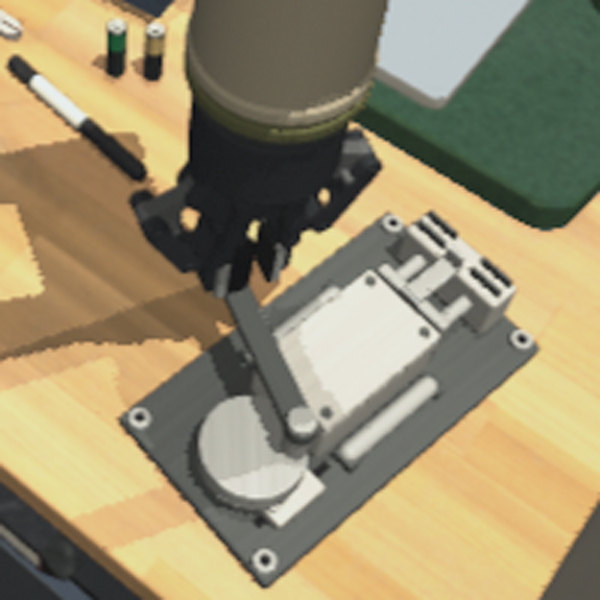

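```bash

python3 -m pendant '[[-0.007,0.109,0,0,0,0.04,0.29],[-0.028,0.217,0,0,0,0.079,0.29],[-0.055,0.307,0,0,0,0.112,0.29],[-0.055,0.307,0,0,0,0.112,0.29]]' 20
cat >> h.py <<'E'
def zoom(n,name,r=(215,415,300,500)):
    c=cap(n);f=c['frame'];cv2.imwrite('pics/'+name,cv2.resize(f[r[0]:r[1],r[2]:r[3]],None,fx=600/(r[1]-r[0]),fy=600/(r[1]-r[0]),interpolation=cv2.INTER_CUBIC)[:,:,::-1]);return c
E
python3 - <<'E'
from h import *
info();zoom('side','s14z.png',(265,365,400,500))
way([66,70,75])
E
```

```text
time: 19.5
eef_pos: [482.2, -242.1, 95.4]
tcp_rot: [2.965, 1.038, -0.003]
ft_force: [0.1, 0.5, 0.1]
width: 0.285
t 19.5 pos [ 482.2 -242.1   95.4] xhead 38.59 zt [-0.002 -0.001 -1.   ] q6 0.34 w 0.2853161147179529 F [0.1 0.5 0.1]
66 [-0.006, 0.095, 0.0] [0.0001, 0.0005, 0.0347]
70 [-0.015, 0.157, 0.0] [0.0001, 0.0005, 0.0569]
75 [-0.032, 0.234, 0.0] [0.0001, 0.0005, 0.0847]
```

View pics/s14z.png

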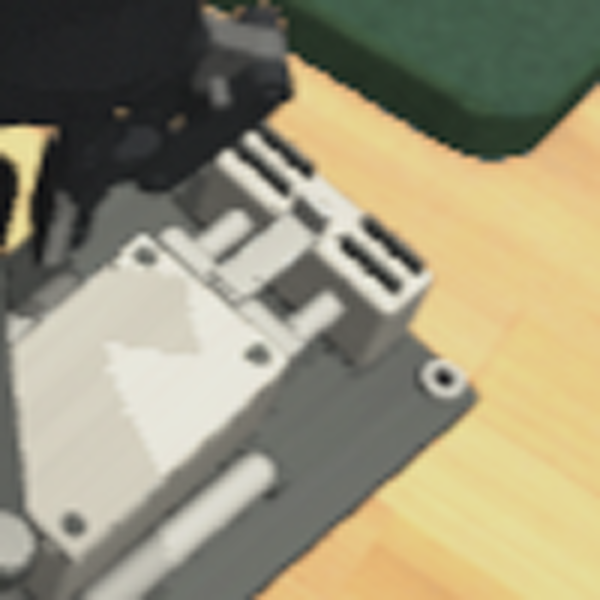

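```bash
cat >> h.py <<'E'
def fx(pts,z,r=(265,365,400,500)):
    k=600/(r[1]-r[0]);c=cap('side');uv=(np.array(pts)+.5)/k-.5+np.array([r[2],r[0]])
    return fix(ray(c,uv,z),(476.4,-285.9)).round(1)
E
python3 - <<'E'
from h import *
zoom('side','s15z.png',(280,320,430,470))
print(fx([(255,172),(280,155),(371,263),(394,242)],53).tolist(), fx([(310,200)],61).tolist())
c=cap('side');W=cloud(c);F=fix(W,(476.4,-285.9));z=W[...,2]
m=(abs(F[...,1])<6)&(F[...,0]>60)&(F[...,0]<115);o=np.argsort(F[m][:,0]);print([(int(a),int(b)) for a,b in zip(F[m][o,0],z[m][o])])
m=(abs(abs(F[...,1])-18)<8)&(F[...,0]>78)&(F[...,0]<112)&(z>50);o=np.argsort(F[m][:,0]);print([(round(float(a),1),int(b)) for a,b in zip(F[m][o,0],z[m][o])])
E
```

```text
[[87.7, 20.1], [97.9, 19.5], [90.8, -21.8], [101.4, -21.4]] [[88.1, 1.3]]
[(60, 48), (60, 50), (61, 48), (62, 50), (62, 48), (62, 48), (62, 47), (62, 49), (62, 48), (63, 47), (64, 49), (64, 49), (64, 49), (64, 46), (65, 48), (65, 47), (65, 50), (65, 49), (65, 49), (65, 48), (66, 48), (66, 50), (66, 50), (66, 50), (67, 48), (68, 50), (68, 48), (69, 49), (69, 46), (69, 48), (69, 50), (69, 49), (69, 47), (70, 49), (70, 50), (71, 47), (71, 49), (71, 46), (71, 49), (71, 49), (71, 51), (71, 51), (71, 49), (72, 49), (73, 48), (73, 49), (73, 51), (73, 50), (73, 50), (74, 48), (75, 48), (75, 49), (75, 48), (76, 49), (76, 48), (76, 47), (76, 50), (76, 47), (77, 48), (77, 51), (78, 50), (78, 47), (78, 47), (78, 51), (78, 48), (79, 47), (79, 49), (79, 50), (80, 10), (80, 10), (80, 49), (80, 46), (80, 9), (80, 10), (80, 12), (80, 12), (81, 49), (81, 49), (81, 50), (81, 49), (81, 11), (81, 49), (82, 9), (82, 51), (82, 50), (83, 10), (83, 9), (83, 51), (83, 9), (83, 48), (83, 47), (83, 9), (84, 49), (84, 11), (84, 11), (84, 49), (84, 51), (84, 48), (84, 31), (84, 38), (84, 9), (84, 51), (85, 9), (8
[... 1092 characters left out ...]
1.2, 52), (91.3, 52), (91.3, 53), (91.3, 53), (91.4, 51), (91.4, 50), (91.6, 52), (91.6, 50), (91.7, 51), (91.8, 52), (91.8, 50), (91.9, 51), (91.9, 54), (92.0, 53), (92.1, 53), (92.2, 51), (92.4, 53), (92.4, 52), (92.8, 51), (93.2, 52), (93.2, 53), (93.4, 52), (93.4, 51), (93.7, 51), (94.1, 51), (100.4, 50), (100.4, 53), (100.8, 53), (101.0, 50), (101.0, 50), (101.0, 52), (101.1, 52), (101.3, 54), (101.3, 51), (101.4, 50), (101.4, 54), (101.5, 53), (101.6, 51), (101.7, 51), (101.8, 52), (101.9, 52), (102.0, 53), (102.2, 54), (102.2, 51), (102.3, 53), (102.3, 50), (102.5, 53), (102.5, 53), (102.9, 50), (102.9, 51), (102.9, 52), (103.0, 50), (103.4, 52), (103.4, 52), (103.5, 51), (103.5, 52)]
```

View pics/s15z.png

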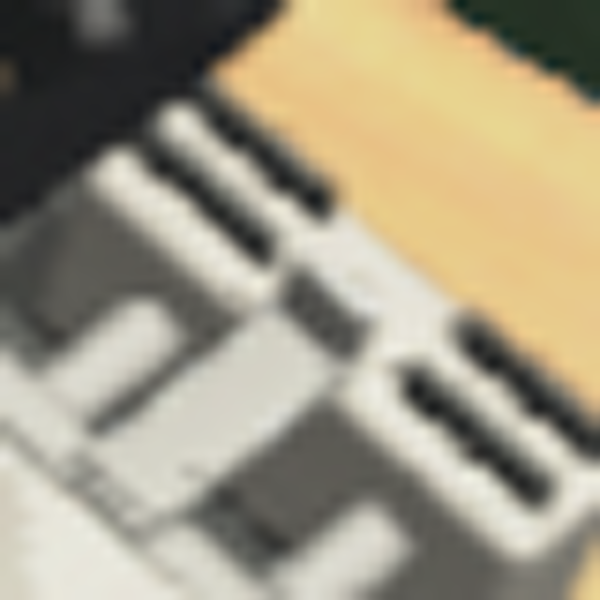

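```bash

python3 -m pendant '[[-0.006,0.095,0,0,0,0.035,0.29],[-0.015,0.157,0,0,0,0.057,0.29],[-0.032,0.234,0,0,0,0.085,0.29],[-0.032,0.234,0,0,0,0.085,0.29]]' 20
cat >> h.py <<'E'
def ptr():
    c=zoom('side','p%d.png'%int(state()['time']*100),(265,365,400,500));W=cloud(c);F=fix(W,(476.4,-285.9));z=W[...,2];x=F[...,0]
    top=(abs(F[...,1]-1)<8)&(x>80)&(x<115)&(z>59.2)&(z<64)
    fr=(abs(F[...,1]-1)<6)&(x>80)&(x<115)&(z>53)&(z<59)
    y=abs(F[...,1]);r1=(y>10)&(y<30)&(x>86)&(x<97.5)&(z>51)&(z<57);r2=(y>10)&(y<30)&(x>97.5)&(x<108)&(z>51)&(z<57)
    print('ptr top',top.sum(),np.percentile(x[top],[5,50,95]).round(1) if top.sum() else '','front',np.percentile(x[fr],[10,50,90]).round(1) if fr.sum() else '','ridges',[np.percentile(x[r],[5,50,95]).round(1) if r.sum() else '' for r in(r1,r2)])
E
python3 - <<'E'
from h import *
info();ptr();way([79,82,85])
import glob;print(glob.glob('pics/p*'))
E
```

```text
time: 20.25
eef_pos: [493.8, -261.7, 95.5]
tcp_rot: [-3.076, -0.633, 0.004]
ft_force: [-3.2, 2.2, 2.5]
width: 0.292
t 20.25 pos [ 493.8 -261.7   95.5] xhead 23.25 zt [-0.003  0.    -1.   ] q6 0.59 w 0.2921768216341409 F [-3.2  2.2  2.5]
ptr top 7 [91.3 92.9 94.9] front [91.9 92.9 93.2] ridges [array([90.7, 91.5, 93.6]), array([100.7, 102.2, 103. ])]
79 [0.001, 0.071, -0.0] [-0.0003, 0.0008, 0.0217]
82 [-0.003, 0.118, -0.0] [-0.0002, 0.0008, 0.0384]
85 [-0.01, 0.164, -0.0] [-0.0002, 0.0008, 0.055]
['pics/p2025.png']
```

```bash

python3 -m pendant '[[0.001,0.071,0,0,0,0.022,0.29],[-0.003,0.118,0,0,0,0.038,0.29],[-0.003,0.118,0,0,0,0.038,0.29]]' 20
python3 - <<'E'
from h import *
info();ptr();way([83,84,85,86,87])
zoom('side','s16z.png',(280,320,430,470))
E
```

```text
time: 20.68
eef_pos: [497.3, -271.5, 95.3]
tcp_rot: [-3.106, -0.451, 0.007]
ft_force: [-5.6, 5.1, 4.7]
width: 0.288
t 20.675 pos [ 497.3 -271.5   95.3] xhead 16.51 zt [-0.005  0.002 -1.   ] q6 0.69 w 0.2881475025866286 F [-5.6  5.1  4.7]
ptr top 0  front  ridges [array([91.5, 92. , 93.6]), array([100.4, 101.8, 103.4])]
83 [0.004, 0.029, -0.002] [-0.001, 0.0012, 0.0064]
84 [0.004, 0.044, -0.002] [-0.001, 0.0012, 0.0119]
85 [0.003, 0.06, -0.002] [-0.001, 0.0012, 0.0175]
86 [0.002, 0.076, -0.002] [-0.0009, 0.0012, 0.0231]
87 [0.001, 0.091, -0.002] [-0.0009, 0.0012, 0.0286]
```

View pics/s16z.png

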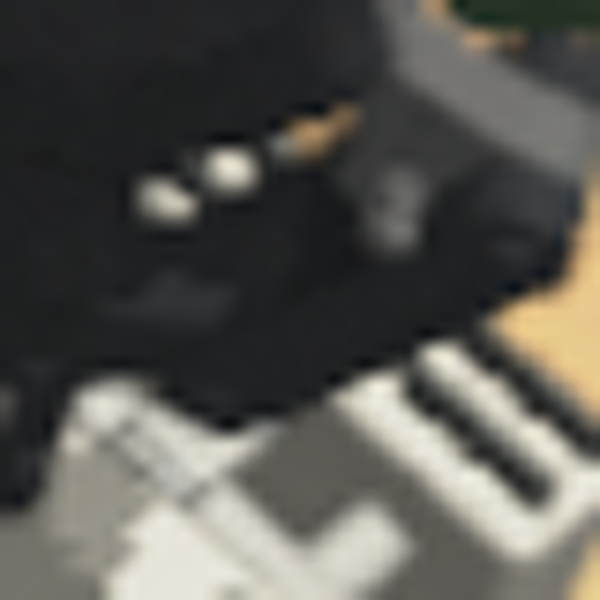

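```bash

python3 -m pendant '[[0.004,0.03,0,0,0.001,0.006,0.29],[0.004,0.05,0,0,0.001,0.013,0.29],[0.004,0.05,0,0,0.001,0.013,0.29]]' 20
python3 -m pendant '[[0,0,0,0,0,0,0.45],[0,0,0,0,0,0,0.45],[0,0,0,0,0,0,0.45]]' 20
python3 -c "
from h import *
info()"
python3 -m pendant '[[0,0,-0.2,0,0,0,0.45],[0,0,-0.6,0,0,0,0.45],[0,0,-0.8,0,0,0,0.45],[0,0,-0.8,0,0,0,0.45]]' 20
python3 - <<'E'
from h import *
info();ptr()
zoom('side','s17z.png',(245,365,380,500))
E
```

```text
time: 21.15
eef_pos: [498.2, -274.5, 95.2]
tcp_rot: [-3.111, -0.39, 0.005]
ft_force: [-6.7, 8.6, 6.6]
width: 0.289
time: 21.52
eef_pos: [498.4, -274.7, 95.3]
tcp_rot: [-3.112, -0.391, 0.004]
ft_force: [-0.2, 0.3, -0.2]
width: 0.449
t 21.525 pos [ 498.4 -274.7   95.3] xhead 14.32 zt [-0.003  0.005 -1.   ] q6 0.72 w 0.4488679490657878 F [-0.2  0.3 -0.2]
time: 22.02
eef_pos: [500.0, -276.1, 178.2]
tcp_rot: [-3.115, -0.391, -0.002]
ft_force: [-0.1, -0.6, 0.3]
width: 0.447
t 22.025 pos [ 500.  -276.1  178.2] xhead 14.32 zt [ 0.001  0.002 -1.   ] q6 0.72 w 0.44747292438160186 F [-0.1 -0.6  0.3]
ptr top 11 [93.7 95.9 97.2] front [94.5 95.1 95.9] ridges [array([90.3, 91.6, 92.6]), array([100.8, 101.7, 103.3])]
```

View pics/s17z.png

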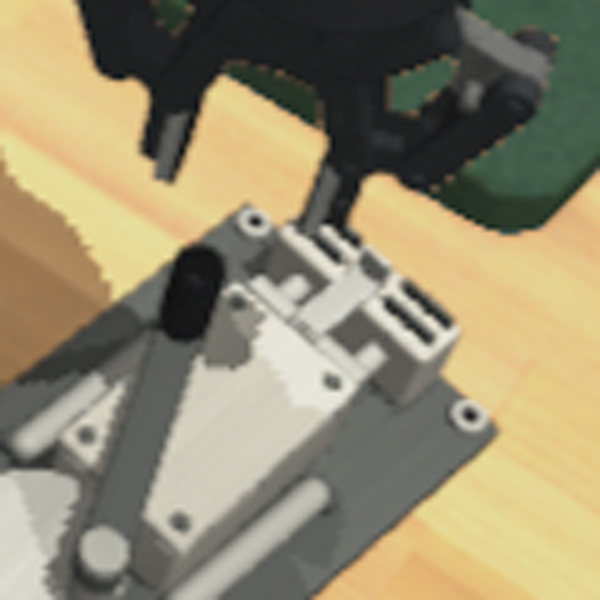

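```bash

python3 -m pendant '[[-0.3,0,-0.3,0,0,0,0.45],[-0.8,0,-0.6,0,0,0,0.45],[-1,0,-0.6,0,0,0,0.45],[-1,0,-0.6,0,0,0,0.45]]' 20
python3 - <<'E'
from h import *
info();ptr();boxmeas(10)
zoom('side','s18z.png',(275,335,420,480))
c=cap('side');print(rot(c['attitude']).shape)
E
```

```text
time: 22.62
eef_pos: [400.5, -299.9, 233.2]
tcp_rot: [-3.11, -0.388, 0.007]
ft_force: [-0.3, 0.2, 0.3]
width: 0.448
t 22.625 pos [ 400.5 -299.9  233.2] xhead 14.21 zt [-0.005  0.007 -1.   ] q6 0.58 w 0.4483128854580273 F [-0.3  0.2  0.3]
ptr top 8 [94.5 95.8 98.4] front [94.7 95.5 96. ] ridges ['', '']
rear x [-55.9 -52.6 -47.4 -42.1] 171 [(-15, np.float64(nan)), (0, np.float64(-49.3)), (15, np.float64(-46.5))]
  rear x vs z slope [ -0.586 -23.626]
right face y [-31.5 -30.3 -24.6]
top 51.9 [-5.000e-03 -2.000e-03  5.181e+01]
(3, 3)
  return _methods._mean(a, axis=axis, dtype=dtype,
  ret = ret.dtype.type(ret / rcount)
```

View pics/s18z.png

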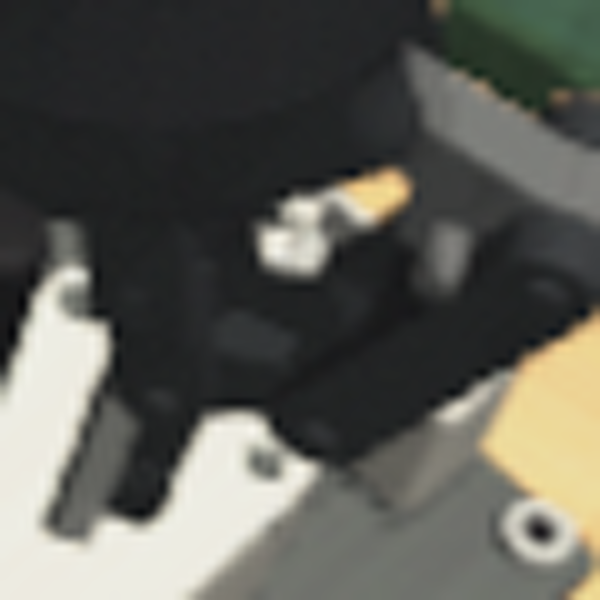

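```bash
python3 -c "
from h import *
info();print(hand_in())"
```

```text
t 22.825 pos [ 402.  -299.2  233.4] xhead 14.36 zt [-0.005  0.007 -1.   ] q6 0.58 w 0.4500572286806073 F [-0.3  0.9 -0.5]
the job is handed in; nothing more can be done
None
```

The box lies flat in the channel, held between the cam and the sprung pad. I turned the lever clockwise about 1.45 rad (about 84°), let go and handed in at 22.8 s.

**One mishap:** on the first lowering the box's front end caught on the pad and the box tipped in the gripper. My estimate of the fixture's position was about 3 mm off along the channel. I lifted the box out, levelled it on clear bench, re-gripped it, corrected the offset and lowered it again without contact.

**Last checks**
- **Pointer:** after release its middle was at about 96 mm along the channel. The ridges' midpoint was at about 96.8 mm, so the pad is pushed in about 9 mm. Camera calibration is good to about 2 mm.
- **Box:** the top measured level at 52 mm, so it sits on the plate. I measured it centred between the bars (to within about 1 mm) before turning the cam.
- **Not confirmed at the end:** the raised gripper blocked the side camera. The last pictures could not re-measure the box's rear end or sides, or the ridges. The pointer still read 95.8 mm.
- **Robot:** the gripper was clear of everything, with wrist force about zero. I did not touch the bystanders, though I did not re-measure where they lie.

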